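# Clear the revolving drying stand and put the rinse cups away under the dust dome

## Task

Clear the revolving stand: take the dust dome off its base and stand it on the green mat, then lift all the steel rinse cups off the stand and nest them upright in one stack on the cup that is already on the base, and put the tipped-over amber bottle into the aluminium tray. With all the cups stacked, put the dome back squarely on its base over the stack. Keep the dome upright throughout, and leave the other tools on the bench where they are.

Things in the scene. Friction and masses are not known exactly. Their poses are not given: they have to be found in the camera images.
- stand: Foot of the revolving stand, fixed to the bench. It carries a flat round disc with a dark rubber top, 320 mm across, with no rim. Origin: on the disc's axis at bench level; its yaw means nothing.
- stand_top (a point): Centre of the disc's top surface, 38 mm above the bench.
- turntable (a joint): Angle of the disc about its upright axis (rad, counter-clockwise from above). It has no drive or brake and spins almost freely: any sideways push turns it, and what stands on it goes along.
- cup0: Squat upright steel rinse cup, 60 mm across the rim, 32 mm high, about 0.1 kg. Upper half: straight collar, 59 mm outside, 53 mm inside. Below it a foot of 48 mm, 16 mm high, tapering to 41 mm at the bottom. Nested, the foot sits on the ledge inside the cup below: 16 mm rise per cup, 2 to 3 mm play. Origin: centre of the underside, z up. Bottom cup, always on the dust-cover base.
- cup1: Squat upright steel rinse cup, 60 mm across the rim, 32 mm high, about 0.1 kg. Upper half: straight collar, 59 mm outside, 53 mm inside. Below it a foot of 48 mm, 16 mm high, tapering to 41 mm at the bottom. Nested, the foot sits on the ledge inside the cup below: 16 mm rise per cup, 2 to 3 mm play. Origin: centre of the underside, z up. Starts on the revolving stand; may be absent.
- cup2: Squat upright steel rinse cup, 60 mm across the rim, 32 mm high, about 0.1 kg. Upper half: straight collar, 59 mm outside, 53 mm inside. Below it a foot of 48 mm, 16 mm high, tapering to 41 mm at the bottom. Nested, the foot sits on the ledge inside the cup below: 16 mm rise per cup, 2 to 3 mm play. Origin: centre of the underside, z up. Starts on the revolving stand; may be absent.
- cup3: Squat upright steel rinse cup, 60 mm across the rim, 32 mm high, about 0.1 kg. Upper half: straight collar, 59 mm outside, 53 mm inside. Below it a foot of 48 mm, 16 mm high, tapering to 41 mm at the bottom. Nested, the foot sits on the ledge inside the cup below: 16 mm rise per cup, 2 to 3 mm play. Origin: centre of the underside, z up. Starts on the revolving stand; may be absent.
- cup4: Squat upright steel rinse cup, 60 mm across the rim, 32 mm high, about 0.1 kg. Upper half: straight collar, 59 mm outside, 53 mm inside. Below it a foot of 48 mm, 16 mm high, tapering to 41 mm at the bottom. Nested, the foot sits on the ledge inside the cup below: 16 mm rise per cup, 2 to 3 mm play. Origin: centre of the underside, z up. Starts on the revolving stand; may be absent.
- cup5: Squat upright steel rinse cup, 60 mm across the rim, 32 mm high, about 0.1 kg. Upper half: straight collar, 59 mm outside, 53 mm inside. Below it a foot of 48 mm, 16 mm high, tapering to 41 mm at the bottom. Nested, the foot sits on the ledge inside the cup below: 16 mm rise per cup, 2 to 3 mm play. Origin: centre of the underside, z up. Starts on the revolving stand; may be absent.
- bottle: Closed amber bottle, tipped over on the revolving stand: square body 34 x 34 mm and 56 mm long, black round cap of 23 mm, 80 mm long in all, about 0.1 kg; it does not roll. Origin: centre of its length at the underside as it lies; x runs along it towards the cap (body from x = -40 to +16 mm, cap to +40 mm), z up.
- cover_base: Base of the dust cover, fixed: black disc of 148 mm, top 8 mm above the bench, with a raised round centre of 100 mm whose top is 12 mm above the bench. Cups stand on the raised centre; the dome stands around it on the 8 mm ledge. Origin: centre, at bench level.
- dome: Clear dust dome, open below, 116 mm outside diameter (110 mm inside), 130 mm high without its knob, inner height 122 mm, about 0.3 kg. On top a brass knob, 26 mm in diameter, from 140 to 167 mm above the lower edge (its centre at 154 mm), on a 16 mm neck. Starts on the base over cup0. Origin: centre of the lower edge; z up.
- mat: Green bench mat, 200 mm (x) by 180 mm (y), 3 mm thick, fixed and empty: the place to stand the dome meanwhile. Origin: centre of the underside.
- tray: Shallow open aluminium tray, fixed, 120 mm (x) by 170 mm (y), 30 mm high, wall and floor 4 mm. Origin: centre of the underside.
- loupe: Bystander: black and brass eye loupe, 42 mm across, 44 mm high. Origin: centre of the underside.
- tweezers: Bystander: steel tweezers, 125 mm, lying. Origin: about their middle.
- mallet: Bystander: small brass mallet with wooden handle, 185 mm, lying. Origin: about its middle, x towards the head.
- driver: Bystander: blue screwdriver, 150 mm, lying. Origin: its middle, x towards the tip.
- holder: Bystander: aluminium movement holder 75 x 60 mm with a brass movement clamped in it, 23 mm high. Origin: centre of the underside.
- oil: Bystander: round amber oil bottle with a red dropper cap, standing, 48 mm across, 88 mm high. Origin: centre of the underside.
- watch: Bystander: steel wristwatch head, 42 mm across, 12 mm high. Origin: centre of the underside.

How it is judged (in metres and radians):
On the way, in this order (a step that is already met when the one before it is completed fails the run):
1. the dome stands upright on the green mat, let go (x of dome in the frame of mat between -0.08 and 0.08 m and y of dome in the frame of mat between -0.07 and 0.07 m and z of dome in the frame of mat below 0.008 m and angle between dome's own z axis and vertical below 0.05 rad and contact force between dome and the fingers below 0.5 N), for 0.2 s.
2. all cups that are there are nested upright on cup0 on the base, let go (horizontal distance between each of cup1, cup2, cup3, cup4, cup5 and cup0 below 0.012 m and angle between each of cup1, cup2, cup3, cup4, cup5, cup0's own z axis and vertical below 0.1 rad and (z of cup1 in the frame of cup0 between 0.012 and 0.02 m or z of cup1 in the frame of cup0 between 0.028 and 0.036 m or z of cup1 in the frame of cup0 between 0.044 and 0.052 m or z of cup1 in the frame of cup0 between 0.06 and 0.068 m or z of cup1 in the frame of cup0 between 0.076 and 0.084 m) and contact force between each of cup1, cup2, cup3, cup4, cup5 and the fingers below 0.5 N and (z of cup2 in the frame of cup0 between 0.012 and 0.02 m or z of cup2 in the frame of cup0 between 0.028 and 0.036 m or z of cup2 in the frame of cup0 between 0.044 and 0.052 m or z of cup2 in the frame of cup0 between 0.06 and 0.068 m or z of cup2 in the frame of cup0 between 0.076 and 0.084 m) and (z of cup3 in the frame of cup0 between 0.012 and 0.02 m or z of cup3 in the frame of cup0 between 0.028 and 0.036 m or z of cup3 in the frame of cup0 between 0.044 and 0.052 m or z of cup3 in the frame of cup0 between 0.06 and 0.068 m or z of cup3 in the frame of cup0 between 0.076 and 0.084 m) and (z of cup4 in the frame of cup0 between 0.012 and 0.02 m or z of cup4 in the frame of cup0 between 0.028 and 0.036 m or z of cup4 in the frame of cup0 between 0.044 and 0.052 m or z of cup4 in the frame of cup0 between 0.06 and 0.068 m or z of cup4 in the frame of cup0 between 0.076 and 0.084 m) and (z of cup5 in the frame of cup0 between 0.012 and 0.02 m or z of cup5 in the frame of cup0 between 0.028 and 0.036 m or z of cup5 in the frame of cup0 between 0.044 and 0.052 m or z of cup5 in the frame of cup0 between 0.06 and 0.068 m or z of cup5 in the frame of cup0 between 0.076 and 0.084 m) and horizontal distance between cup0 and cover_base below 0.018 m), for 0.2 s.
At the end, for the whole second after the job is handed in: All cups present upright (0.1 rad), within 12 mm of cup0's axis, seated at multiples of 16 mm above it (4 mm), let go; cup0 upright within 18 mm of the base's centre; dome on the base's ledge, upright (0.04 rad), within 8 mm of centre; bottle at rest in the tray (all of step 2 and horizontal distance between dome and cover_base below 0.008 m and z of dome in the frame of cover_base between 0.005 and 0.011 m and angle between dome's own z axis and vertical below 0.04 rad and linear speed of each of dome, bottle below 0.03 m/s and x of bottle in the frame of tray between -0.058 and 0.058 m and y of bottle in the frame of tray between -0.083 and 0.083 m and z of bottle in the frame of tray below 0.06 m); the robot touches nothing.
It fails at once if a bystander (loupe, tweezers, mallet, driver, holder, oil, watch) is moved more than 30 mm (distance of any of loupe, tweezers, mallet, driver, holder, oil, watch from where it was at the start of the episode above 0.03 m).
It fails at once if the dome is tipped more than 0.5 rad (angle between dome's own z axis and vertical above 0.5 rad).
Of cup1, cup2, cup3, cup4, cup5 only 3 to 5 are there at a start; the rules pass over those that are not, and their reading is None.
At some moment in a run one of cup1, cup2, cup3, cup4, cup5, bottle may be knocked a few centimetres aside while the robot is not near it.
It also fails if it takes over 210 s, if anything falls off the work surface, if the arm or the gripper's body presses on something with over 40 N, if the wrist force passes 120 N, or if a joint passes its speed limit or range.

## Robot

A 6-joint arm with a two-finger parallel gripper is mounted at the origin on the work surface. World frame = base frame: x ahead of the robot, y to its left, z up, the work surface at z = 0. Lengths are in mm, angles in rad, forces in N, time in s.
With the tool pointing down it reaches from about 350 to 875 mm from the base axis. Payload 4.2 kg.
Tool frame: the origin (TCP) lies midway between the tips of the shut fingers; the grasp point (between the pads) lies 19 mm behind it; z points along the fingers, y is the direction in which the jaws open and shut (so a half turn about z gives the same grasp; the last joint's range is limited). The gripper opens to 85 mm and grips with 20 to 120 N. Pads are 22 mm wide; open, the fingers measure 114 mm over their backs; the gripper's body (76 mm by 85 mm) begins 54 mm behind the grasp point. The pads swing forward as they close: fully open they stand 13 mm farther back than shut.
Start: joints at [1.379, 0.385, 0.008, 0, -1.194, -0.259], TCP at [272.27, 562.555, 231.312] pointing down, gripper open.
Joint ranges: [-3.14, 3.14], [-1.21, 2.06], [-1.07, 1.41], [-3.16, 2.05], [-2.99, -0.16], [-3.1, 3.1]. Speed limits (rad/s): [2.79, 2.79, 3.14, 3.14, 3.14, 3.14].

## Interface

Orientations are given as a unit quaternion [x, y, z, w].
In Python, from bench import readout, optics, workorder, nets gives the robot as it stands. The module is installed in compiled form; this text tells all that it offers.
- The arm moves only by the tool move_arm, never from a script. Its argument "steps" is a list of rows, each a list of 7 numbers: the opening, from -1 (shut) to 1 (fully open), so that 0 is half open, then the shift along the world's x, y, z in mm, then the turn, a rotation vector about the world's x, y, z in rad. In form: [[gripper, tx, ty, tz, wx, wy, wz], ...]. A call has 1 to 5 rows; each row is the pose to reach, as a shift and turn from the pose commanded when the call began; what a row does not reach only later rows make up. A row lasts 1/12 s, in which the tool goes at most 41.7 mm and 7.16 degrees, less where a joint would pass 70% of its speed; a pose out of reach is approached as far as the arm can. A call with a gripper value outside its range is refused whole. The fingers move at their own pace and stop on an object; the grip force is fixed at half the most. Time passes only in rows, so rows that repeat a pose let the fingers close. It gives the time, the measured TCP pose, the force and the opening at its end, in the units of the state.
- readout.read_state(): the state, without advancing time (a new reading comes with each control period).
- optics.get_image(name): name is "scene" or "top"; returns a dict with "frame" (420x560x3 uint8, blue, green, red), "fx", "fy", "cx", "cy" (pixels), "rvec" (rotation vector, rad) and "tvec" (3), from world to camera coordinates, as OpenCV has them. Camera axes: x right, y down, z forward; pixel columns grow to the right and rows downward; lengths in mm; the calibration is good to about 2 mm. A picture is of the moment at which its call begins. There is no depth.
- workorder.job_done(): hands the job in, once; it reports no verdict.
Trained networks look in a picture, given as the dict that the camera call returned (one of the last four; its "shot" number tells which), for a name from the list of things; names that differ only in an ending like _2 or _b are one class to them, and where a whole thing is asked for, a point or a joint stands for the part that bears it (a point fixed in the world has none). Each returns a list of dicts, best first, with "conf" (0 to 1); they miss things now and then, are a little off and sometimes report something else, mostly with a low value. They report only what shows in the picture. A call takes as long as a camera call.
- nets.silhouettes(name, picture): "region" (420x560 bool, what is visible of it) and "extent" ([left, top, right, bottom] in pixels, round what is visible of it).
- nets.tip_of(name, picture): "uv" ([column, row] in pixels: a listed point, or the origin of a listed thing).
The state is a dict: "clock": time; "joints": joint angles; "joint_vel": joint speeds; "joint_efforts": joint torques, N m; "position": TCP position; "ee_rot": TCP orientation; "contact_force": force on the tool from outside, world axes, zero at the start; "wrist_torque": the same for the moment, N m; "gripper_width": finger opening in mm.
Only numpy, scipy, OpenCV 4.12 (cv2) and the standard library are available. Lean on these libraries where they do the work, as an engineer would, in place of code of your own. Each camera call takes 0.05 s, during which the arm holds its last target.

## Working session

There is one attempt and no reset: what is moved stays moved. The work goes in short steps, Python scripts to look and compute and a tool call to move; the robot and the scene stay as the last step left them, time stands still between calls to the robot, and variables do not carry over. Pictures are saved under pics/ and viewed, and the job is handed in when it is done.

Besides the shell and the picture viewer there is one more tool, called after ">>>" as a command line: name --pt "numbers of a row" for each row, then --argument value for the rest. move_arm: Moves the arm, as the interface text tells. Its arguments: {"type":"object","properties":{"steps":{"type":"array","items":{"type":"array","items":{"type":"number"}}}},"required":["steps"]}

```bash
ls && mkdir -p pics && cat > h.py <<'E'
import numpy as np, cv2
from bench import readout, optics, workorder, nets
def cam(p):
    K=np.array([[p['fx'],0,p['cx']],[0,p['fy'],p['cy']],[0,0,1]],float)
    return K,np.array(p['rvec'],float),np.array(p['tvec'],float)
def proj(p,X):
    K,r,t=cam(p); return cv2.projectPoints(np.array(X,float).reshape(-1,1,3),r,t,K,None)[0].reshape(-1,2)
def back(p,uv,z):
    K,r,t=cam(p); R=cv2.Rodrigues(r)[0]; t=t.reshape(3)
    d=R.T@np.linalg.inv(K)@np.array([uv[0],uv[1],1.]); c=-R.T@t
    return c+d*(z-c[2])/d[2]
def save(p,n,f=None):
    cv2.imwrite('pics/'+n+'.png',p['frame'] if f is None else f)
E
python3 - <<'E'
from h import *
s=readout.read_state(); print(s)
for n in('scene','top'):
    p=optics.get_image(n); save(p,n+'0'); K,r,t=cam(p);R=cv2.Rodrigues(r)[0]
    print(n,p['fx'],p['cx'],p['cy'],'campos',-R.T@t.reshape(3), p.get('shot'))
    print([k for k in p])
E
```

```text
pics
{'clock': 0.0, 'joints': array([ 1.37859577e+00,  3.85559796e-01,  6.61068534e-03, -5.05098388e-04,
       -1.19397339e+00, -2.58592185e-01]), 'joint_vel': array([ 0.00020809, -0.00137054,  0.0005976 , -0.0002425 , -0.00075333,
       -0.00016004]), 'joint_efforts': array([-1.02260365e-03, -3.92286301e+01,  1.88410091e+01,  4.18608338e+00,
       -4.43213081e-03, -1.63447368e-06]), 'position': array([272.03070716, 562.04474099, 230.21278424]), 'ee_rot': array([ 9.74684191e-01, -2.23583413e-01, -1.99318070e-04,  1.07029371e-03]), 'contact_force': array([ 0.18509533, -0.12242647, -0.11916043]), 'wrist_torque': array([-0.07799933, -0.05998016,  0.00960952]), 'gripper_width': 85.6170986707612}
scene 387.76728270303033 282.8175839203782 212.98643137899404 campos [1358.27897083 -242.81420865  720.47919351] 1
['frame', 'fx', 'fy', 'cx', 'cy', 'rvec', 'tvec', 'shot']
top 502.3782126412644 276.9124157771527 215.96248826994844 campos [ 356.63240906  -67.66894168 1650.37962996] 2
['frame', 'fx', 'fy', 'cx', 'cy', 'rvec', 'tvec', 'shot']
```

View pics/scene0.png

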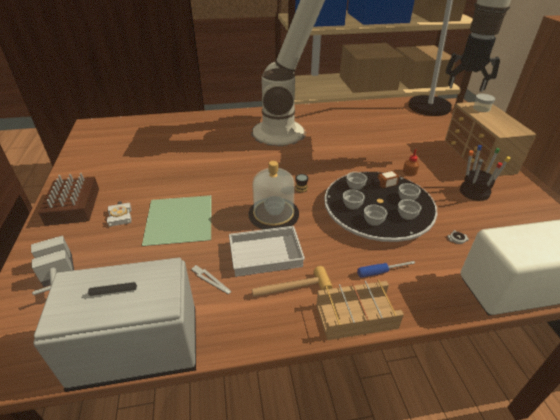

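View pics/top0.png

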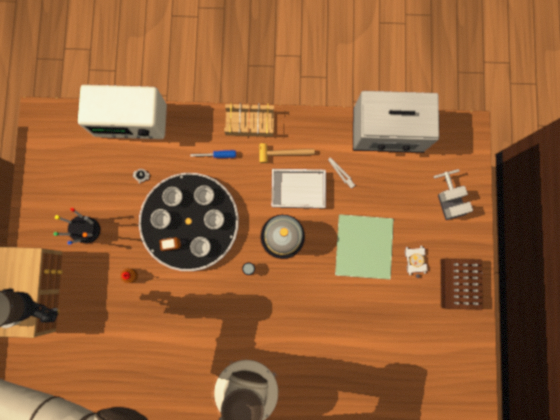

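Five cups and the bottle (168,243) lie on the disc centred at about (188,221) in the top view. The dome is at (283,236), the mat at (365,247) and the tray at (299,188). Next I'll measure them.

```bash
python3 - <<'E'
from h import *
t=optics.get_image('top'); s=optics.get_image('scene')
for n,z in [('stand_top',38),('cover_base',8),('dome',8),('mat',3),('tray',4),('cup1',38),('cup0',12),('bottle',38),('loupe',0),('oil',0),('holder',0),('mallet',0),('tweezers',0),('driver',0),('watch',0)]:
    for nm,p in(('top',t),('scene',s)):
        for d in nets.tip_of(n,p)[:8]:
            print(n,nm,round(d['conf'],2),np.round(d['uv'],1),back(p,d['uv'],z).round(1)[:2])
f=cv2.resize(t['frame'][150:300,120:420],None,fx=2.6,fy=2.6,interpolation=cv2.INTER_CUBIC); cv2.imwrite('pics/z1.png',f)
E
```

```text
stand_top top 0.67 [190.5 223. ] [529.2 196.5]
stand_top top 0.66 [187.9 226. ] [519.3 204.4]
stand_top top 0.56 [417.5 258.4] [ 436.7 -536.5]
stand_top scene 0.75 [379.7 198.8] [524.  207.5]
stand_top scene 0.29 [354.8 182.8] [433.5 162.2]
cover_base top 0.56 [173.9 193.5] [628.8 261.1]
cover_base scene 0.69 [385. 270.] [765.5 131.4]
cover_base scene 0.56 [273.9 214.8] [ 507.4 -103.1]
dome top 0.83 [284.6 237.8] [ 492.9 -108.7]
dome top 0.74 [359.5 244.5] [ 478.1 -354.8]
dome top 0.52 [189.5 223.8] [529.7 204.6]
dome scene 0.86 [271.8 210.6] [ 487.3 -105.9]
dome scene 0.26 [287.5 289. ] [ 781.8 -117. ]
mat top 0.61 [360.5 246.5] [ 472. -359.]
mat scene 0.81 [181.3 219.4] [ 476.2 -365.7]
mat scene 0.68 [356.4 186.5] [406.7 181.3]
tray top 0.85 [297.3 189.6] [ 655.2 -146.8]
tray scene 0.9 [266.8 253.5] [ 654.3 -146.5]
tray scene 0.57 [384.6 269.5] [760.4 133.1]
cup1 top 0.83 [159.9 216.7] [546.7 296. ]
cup1 top 0.62 [207.6 196.7] [616.7 145.5]
cup1 top 0.57 [175.6 196.1] [615.5 249.1]
cup1 top 0.5 [215.1 219.6] [542.6 117.9]
cup1 scene 0.72 [372.9 221.2] [616.5 151.5]
cup1 scene 0.61 
[... 1162 characters left out ...]
 scene 0.92 [121.2 214.8] [ 421.6 -537.5]
mallet top 0.67 [285.3 152.5] [ 781.3 -103.6]
mallet scene 0.56 [288.  291.1] [ 781.7 -115.7]
tweezers top 0.46 [340.8 175.1] [ 709.6 -291.6]
tweezers top 0.42 [282.5 236.1] [ 499.  -101.8]
tweezers scene 0.56 [211.9 277.6] [ 708.3 -289.9]
tweezers scene 0.34 [272.7 211.1] [ 480.3 -102.2]
driver top 0.55 [212.2 153. ] [771.8 141.9]
driver scene 0.89 [384.  270.8] [760.9 132.1]
driver scene 0.51 [264.3 254.4] [ 652.5 -152.8]
driver scene 0.24 [299.7 189.7] [ 3.887e+02 -3.000e-01]
watch top 0.53 [139.1 173.9] [692.8 382. ]
watch top 0.16 [217.8 219.3] [548.3 113.4]
watch scene 0.6 [456.9 234.7] [670.  382.2]
watch scene 0.48 [406.7 195.9] [477.9 321.5]
```

View pics/z1.png

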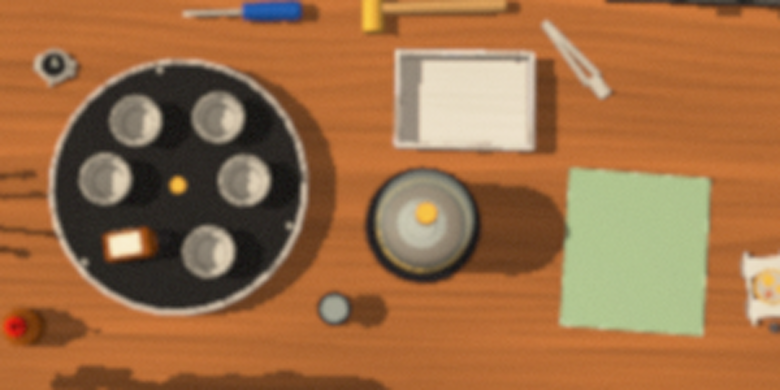

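```bash
cat >> h.py <<'E'
from scipy.optimize import least_squares
def ring(r,z,n=48):
    a=np.linspace(0,2*np.pi,n,endpoint=False); return np.c_[r*np.cos(a),r*np.sin(a),np.full(n,z)]
CUP=np.vstack([ring(30,32),ring(29.5,16),ring(24,16),ring(20.5,0)])
DOME=np.vstack([ring(58,0),ring(58,75),ring(50,105),ring(35,122),ring(20,130),ring(13,140),ring(13,167)])
def box(sx,sy,z0,z1): return np.array([[a*sx/2,b*sy/2,z] for a in(-1,1) for b in(-1,1) for z in(z0,z1)],float)
def hullc(p,X):
    h=cv2.convexHull(proj(p,X).astype(np.float32)); m=cv2.moments(h); return np.array([m['m10']/m['m00'],m['m01']/m['m00']]),h,m['m00']
def maskc(reg):
    # region px -> centroid, area (largest component)
    n,l,st,c=cv2.connectedComponentsWithStats(reg.astype(np.uint8)); i=1+np.argmax(st[1:,4]); return c[i],st[i,4],l==i
def fitxy(obs,X,z,x0):
    """obs: list of (pic, centroid)"""
    f=lambda q: np.concatenate([hullc(p,X+[q[0],q[1],z])[0]-c for p,c in obs])
    r=least_squares(f,x0); return r.x, r.fun.round(1)
E
python3 - <<'E'
from h import *
t=optics.get_image('top'); s=optics.get_image('scene')
ov=t['frame'].copy(); ov2=s['frame'].copy()
for n,X,z in [('cup1',CUP,38),('dome',DOME,8),('mat',box(200,180,0,3),0),('tray',box(120,170,0,30),0),('cover_base',np.vstack([ring(74,0),ring(74,8)]),0),('stand',np.vstack([ring(160,38),ring(160,28)]),0)]:
    for nm,p,o in(('top',t,ov),('scene',s,ov2)):
        for d in nets.silhouettes(n,p)[:7]:
            if d['conf']<0.4: continue
            c,a,m=maskc(d['region']); e=d['extent']
            x,_=fitxy([(p,c)],X,z,back(p,c,z)[:2])
            A=hullc(p,X+[x[0],x[1],z])[2]
            print(n,nm,round(d['conf'],2),c.round(1),'area',a,round(A),np.round(x,1))
            cs,_=cv2.findContours(m.astype(np.uint8),0,2); cv2.drawContours(o,cs,-1,(0,0,255),1)
E
```

```text
cup1 top 0.85 [159.9 217.7] area 265 298 [540.4 290.1]
cup1 top 0.7 [170.8 195.8] area 314 293 [611.9 259.2]
cup1 top 0.68 [199.1 246.1] area 300 294 [454.1 161.3]
cup1 top 0.64 [203.2 194.4] area 280 288 [619.5 156.3]
cup1 top 0.55 [212.6 218.7] area 249 289 [542.2 122.9]
cup1 scene 0.82 [352.6 198.4] area 336 339 [534.4 118.8]
cup1 scene 0.69 [177.8 220.1] area 2943 408 [ 546.6 -364.8]
cup1 scene 0.66 [408.1 208.2] area 360 372 [603.4 254.9]
cup1 scene 0.63 [355.6 180. ] area 279 296 [447.4 157.1]
cup1 scene 0.61 [374.4 214.1] area 367 382 [611.9 154. ]
cup1 scene 0.58 [408.2 191. ] area 313 328 [527.5 290.5]
dome top 0.85 [282.6 233.8] area 1155 1107 [ 500.8 -101.4]
dome top 0.46 [279.4 151.8] area 364 1171 [769.4 -83.5]
dome top 0.42 [171.3 195.5] area 251 1223 [614.9 259.7]
dome scene 0.8 [272.7 194.4] area 2220 2100 [ 489.2 -102.7]
mat top 0.7 [363.5 246. ] area 3295 3330 [ 474.9 -369.4]
mat scene 0.81 [177.9 220.2] area 2872 2959 [ 474.4 -375.6]
tray top 0.7 [297.9 187.7] area 2039 1939 [ 659.2 -146.2]
tray scene 0.94 [265.3 250.2] area 2959 2711 [ 637.9 -147.9]
cover_base top 0.97 [276.5 243.1] area 350 1601 [475.2 -82.8]
cover_base scene 0.53 [272.4 219.1] area 316 1458 [ 517.4 -108.9]
stand top 0.94 [188.2 221.6] area 6243 7703 [535.7 204.4]
stand scene 0.8 [379.6 210.2] area 4047 6444 [551.1 194. ]
```

```bash
cat >> h.py <<'E'
def yellow(p,box,lo=(15,110,110),hi=(32,255,255)):
    x0,y0,x1,y1=box; h=cv2.cvtColor(p['frame'],cv2.COLOR_BGR2HSV)[y0:y1,x0:x1]
    m=cv2.inRange(h,np.array(lo),np.array(hi)); 
    if m.sum()==0: return None
    c,a,_=maskc(m>0); return c+[x0,y0],a
def tri(obs,x0):
    f=lambda X: np.concatenate([proj(p,X)[0]-c for p,c in obs]); r=least_squares(f,x0); return r.x.round(1),r.fun.round(1)
E
python3 - <<'E'
from h import *
t=optics.get_image('top'); s=optics.get_image('scene')
a=yellow(t,(270,220,296,246),(15,120,150)); b=yellow(s,(260,155,285,180),(15,120,120)); print(a,b)
if a and b: print(tri([(t,a[0]),(s,b[0])],[500,-100,160]), back(t,a[0],162),back(s,b[0],162))
a=yellow(t,(180,212,196,230),(15,120,150)); b=yellow(s,(370,192,390,210),(15,120,120)); print(a,b)
if a and b: print(tri([(t,a[0]),(s,b[0])],[500,-100,160]), back(t,a[0],40))
cv2.imwrite('pics/z2.png',cv2.resize(s['frame'][140:280,140:300],None,fx=4,fy=4,interpolation=cv2.INTER_CUBIC))
# base black ring fit in top
g=cv2.cvtColor(t['frame'],cv2.COLOR_BGR2GRAY); roi=g[205:268,250:315]; m=(roi<45)
c,ar,mm=maskc(m); cs,_=cv2.findContours(mm.astype(np.uint8),0,2); k=max(cs,key=cv2.contourArea); k=cv2.convexHull(k); e=cv2.fitEllipse(k); print(e); 
cc=np.array(e[0])+[250,205]; print(back(t,cc,8))
E
```

```text
(array([283.5, 231.5]), np.int32(52)) (array([273.62244898, 166.59183673]), np.int32(98))
(array([ 498.4, -101.3,  165.8]), array([0.1, 0. , 0.1, 0. ])) [ 498.79739731 -101.08341919  162.        ] [ 492.43318487 -100.55438346  162.        ]
(array([188. , 220.7]), np.int32(30)) (array([379.5, 200.5]), np.int32(22))
(array([535.6, 203. ,  41.1]), array([ 0.4,  0.2,  0.4, -0. ])) [536.23860483 204.60118078  40.        ]
((32.67538833618164, 31.453834533691406), (41.450748443603516, 42.69290542602539), 103.31007385253906)
[ 497.12429163 -102.27563166    8.        ]
```

View pics/z2.png

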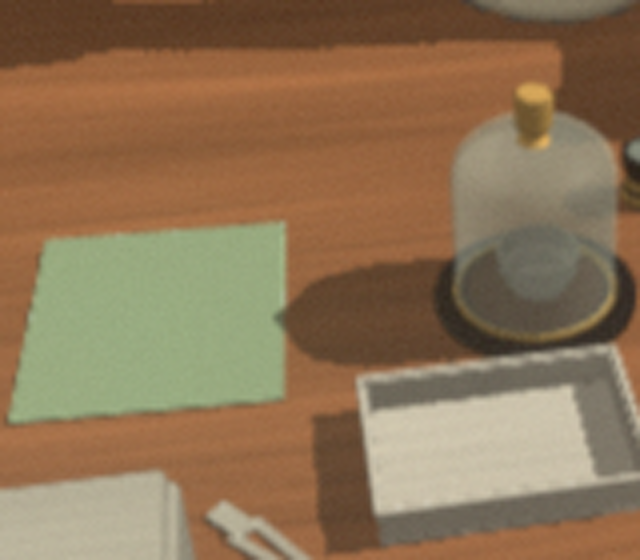

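>>> move_arm --pt "1 14 -41 10 0 0 0" --pt "1 28 -82 20 0 0 0" --pt "1 42 -123 20 0 0 0" --pt "1 56 -164 20 0 0 0" --pt "1 70 -200 20 0 0 0"

```text
clock: 2.92
position: [340.4, 366.1, 251.7]
ee_rot: [0.975, -0.223, 0.0, -0.0]
contact_force: [0.0, 0.1, -0.7]
gripper_width: 85.7
```

>>> move_arm --pt "1 14 -39 0 0 0 0" --pt "1 28 -78 0 0 0 0" --pt "1 42 -117 0 0 0 0" --pt "1 56 -156 0 0 0 0" --pt "1 68 -195 0 0 0 0"

```text
clock: 3.33
position: [408.6, 171.0, 251.8]
ee_rot: [0.975, -0.223, 0.0, -0.0]
contact_force: [0.8, 0.6, -0.2]
gripper_width: 85.2
```

>>> move_arm --pt "1 14 -39 0 0 0 0" --pt "1 28 -78 0 0 0 0" --pt "1 42 -117 0 0 0 0" --pt "1 56 -156 0 0 0 0" --pt "1 68 -195 0 0 0 0"

```text
clock: 3.75
position: [476.7, -24.1, 251.8]
ee_rot: [0.975, -0.223, 0.001, -0.0]
contact_force: [1.5, 0.0, -1.0]
gripper_width: 85.6
```

>>> move_arm --pt "1 10 -37 0 0 0 0" --pt "1 20 -74 0 0 0 0" --pt "1 20 -74 -30 0 0 0" --pt "1 20 -74 -60 0 0 0" --pt "1 20 -74 -60 0 0 0"

```text
clock: 4.17
position: [492.2, -96.9, 185.9]
ee_rot: [0.974, -0.225, -0.006, 0.001]
contact_force: [-1.0, 0.3, -0.9]
gripper_width: 85.2
```

```bash
python3 - <<'E'
from h import *
s=optics.get_image('scene'); t=optics.get_image('top'); print(readout.read_state()['position'])
a=s['frame'][100:230,200:330]; b=t['frame'][180:310,220:350]
cv2.imwrite('pics/z3.png',cv2.resize(np.hstack([a,b]),None,fx=3,fy=3,interpolation=cv2.INTER_CUBIC))
E
```

```text
[496.08187572 -96.38185564 191.31632737]
```

View pics/z3.png

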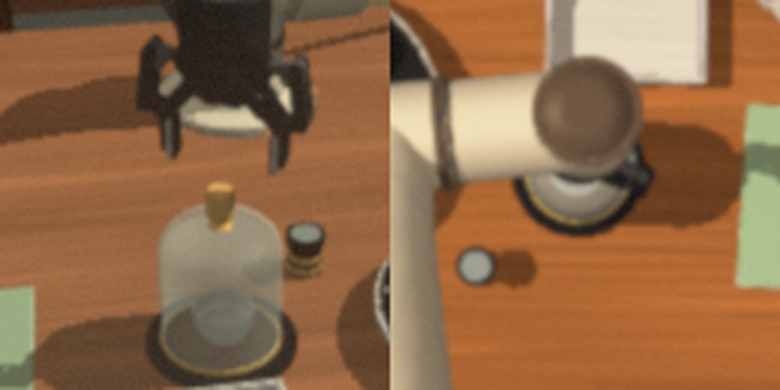

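>>> move_arm --pt "1 0 -5 0 0 0 0" --pt "1 0 -5 0 0 0 0"

```text
clock: 4.43
position: [497.6, -101.1, 193.5]
ee_rot: [0.975, -0.223, 0.002, -0.0]
contact_force: [-1.2, -0.2, -0.5]
gripper_width: 85.8
```

>>> move_arm --pt "1 0 0 -22 0 0 0" --pt "1 0 0 -44 0 0 0" --pt "1 0 0 -44 0 0 0" --pt "1 0 0 -44 0 0 0"

```text
clock: 4.77
position: [496.5, -100.9, 148.1]
ee_rot: [0.975, -0.223, 0.0, 0.0]
contact_force: [0.2, 0.5, 0.4]
gripper_width: 85.4
```

```bash
python3 - <<'E'
from h import *
s=optics.get_image('scene'); print(readout.read_state()['position'],readout.read_state()['contact_force'])
a=s['frame'][100:230,200:350]
cv2.imwrite('pics/z4.png',cv2.resize(a,None,fx=4,fy=4,interpolation=cv2.INTER_CUBIC))
E
```

```text
[ 497.3334188  -100.94263138  148.91701352] [-0.12773578 -0.14837346  0.38203608]
```

View pics/z4.png

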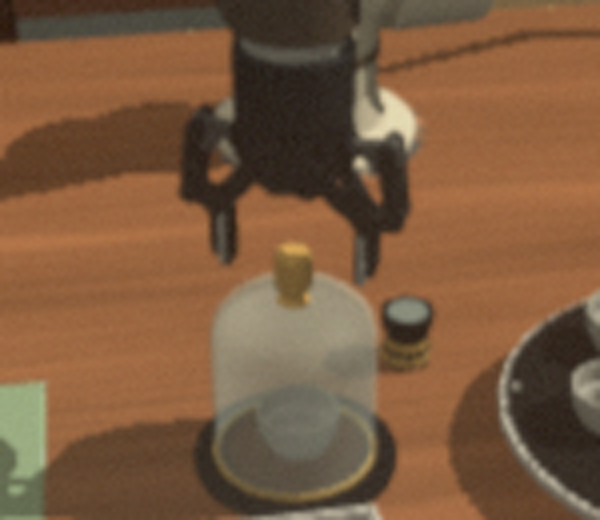

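>>> move_arm --pt "1 1 0 -4 0 0 0" --pt "-1 1 0 -4 0 0 0" --pt "-1 1 0 -4 0 0 0" --pt "-1 1 0 -4 0 0 0" --pt "-1 1 0 -4 0 0 0"

```text
clock: 5.23
position: [497.5, -101.1, 143.7]
ee_rot: [0.975, -0.223, 0.0, -0.0]
contact_force: [-0.1, 0.9, 1.0]
gripper_width: 38.4
```

>>> move_arm --pt "-1 0 0 0 0 0 0" --pt "-1 0 0 0 0 0 0" --pt "-1 0 0 0 0 0 0" --pt "-1 0 0 0 0 0 0"

```text
clock: 5.57
position: [497.3, -101.4, 143.7]
ee_rot: [0.975, -0.223, 0.0, 0.0]
contact_force: [-0.3, -1.6, 2.6]
gripper_width: 24.4
```

>>> move_arm --pt "-1 0 0 10 0 0 0" --pt "-1 0 0 30 0 0 0" --pt "-1 0 0 50 0 0 0" --pt "-1 0 0 65 0 0 0" --pt "-1 0 0 65 0 0 0"

```text
clock: 5.98
position: [498.9, -100.8, 211.2]
ee_rot: [0.975, -0.223, 0.003, -0.001]
contact_force: [1.6, -0.3, -2.9]
gripper_width: 24.4
```

```bash
python3 - <<'E'
from h import *
s=optics.get_image('scene'); print(readout.read_state()['position'],readout.read_state()['contact_force'],readout.read_state()['gripper_width'])
a=s['frame'][60:230,200:350]
cv2.imwrite('pics/z5.png',cv2.resize(a,None,fx=3,fy=3,interpolation=cv2.INTER_CUBIC))
E
```

```text
[ 497.76784306 -100.67148608  209.19106464] [ 0.28210891  0.22492523 -3.97147292] 24.85053823159268
```

View pics/z5.png

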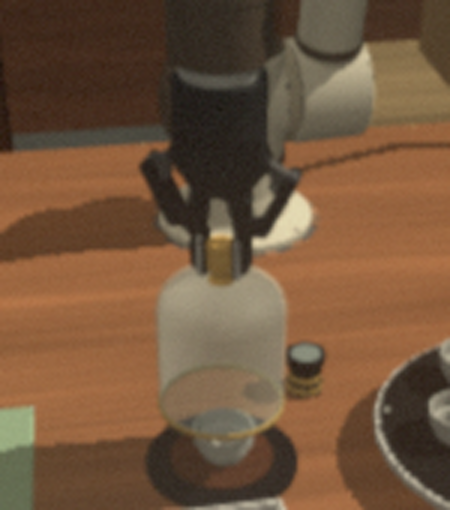

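>>> move_arm --pt "-1 -2 -20 0 0 0 0" --pt "-1 -4 -50 0 0 0 0" --pt "-1 -7 -80 0 0 0 0" --pt "-1 -9 -110 0 0 0 0" --pt "-1 -12 -140 0 0 0 0"

```text
clock: 6.45
position: [483.9, -241.6, 206.0]
ee_rot: [0.975, -0.223, -0.002, -0.001]
contact_force: [0.8, 0.0, -3.8]
gripper_width: 24.5
```

>>> move_arm --pt "-1 -2 -30 0 0 0 0" --pt "-1 -5 -60 0 0 0 0" --pt "-1 -8 -90 0 0 0 0" --pt "-1 -10 -115 0 0 0 0" --pt "-1 -11 -130 0 0 0 0"

```text
clock: 6.87
position: [472.8, -372.7, 205.5]
ee_rot: [0.974, -0.225, -0.002, -0.001]
contact_force: [0.1, 0.1, -4.6]
gripper_width: 24.0
```

>>> move_arm --pt "-1 0 0 -20 0 0 0" --pt "-1 0 0 -45 0 0 0" --pt "-1 0 0 -62 0 0 0" --pt "-1 0 0 -67 0 0 0" --pt "-1 0 0 -67 0 0 0"

```text
clock: 7.28
position: [473.2, -370.3, 139.7]
ee_rot: [0.975, -0.223, -0.002, -0.001]
contact_force: [-0.4, 0.4, -2.5]
gripper_width: 24.8
```

>>> move_arm --pt "-1 0 0 -1 0 0 0" --pt "-1 0 0 -1 0 0 0" --pt "-1 0 0 -1 0 0 0"

```text
clock: 7.53
position: [474.2, -370.7, 139.8]
ee_rot: [0.975, -0.223, -0.0, -0.0]
contact_force: [0.1, -0.4, -4.3]
gripper_width: 24.3
```

```bash
python3 - <<'E'
from h import *
s=optics.get_image('scene'); print(readout.read_state()['position'],readout.read_state()['contact_force'],readout.read_state()['gripper_width'])
a=s['frame'][60:260,90:260]
cv2.imwrite('pics/z6.png',cv2.resize(a,None,fx=3,fy=3,interpolation=cv2.INTER_CUBIC))
E
```

```text
[ 474.2400916  -370.81136471  140.05689519] [ 0.93246438  0.28004782 -3.39574425] 24.718976141073753
```

View pics/z6.png

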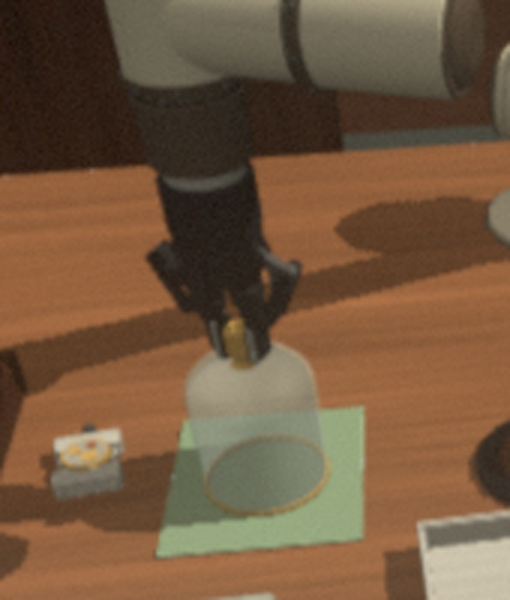

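Still carrying most of the weight, so I'll lower in small steps until the force drops.

>>> move_arm --pt "-1 0 0 -1 0 0 0" --pt "-1 0 0 -1.5 0 0 0" --pt "-1 0 0 -1.5 0 0 0"

```text
clock: 7.83
position: [474.3, -371.1, 138.8]
ee_rot: [0.975, -0.223, 0.0, -0.0]
contact_force: [0.1, -0.0, -3.5]
gripper_width: 24.5
```

>>> move_arm --pt "-1 0 0 -0.7 0 0 0" --pt "-1 0 0 -1 0 0 0" --pt "-1 0 0 -1 0 0 0"

```text
clock: 8.08
position: [474.4, -371.4, 138.7]
ee_rot: [0.975, -0.223, 0.0, 0.0]
contact_force: [-1.5, 0.6, 1.7]
gripper_width: 24.3
```

>>> move_arm --pt "1 0 0 0 0 0 0" --pt "1 0 0 0 0 0 0" --pt "1 0 0 0 0 0 0" --pt "1 0 0 0 0 0 0" --pt "1 0 0 0 0 0 0"

```text
clock: 8.5
position: [474.4, -371.2, 137.9]
ee_rot: [0.975, -0.223, 0.0, 0.0]
contact_force: [-0.8, -0.2, 0.9]
gripper_width: 83.0
```

>>> move_arm --pt "1 0 0 40 0 0 0" --pt "1 0 0 80 0 0 0" --pt "1 0 25 100 0 0 0" --pt "1 0 60 110 0 0 0" --pt "1 0 95 110 0 0 0"

```text
clock: 8.92
position: [475.6, -276.3, 251.1]
ee_rot: [0.974, -0.224, 0.003, 0.0]
contact_force: [0.4, 1.0, -0.1]
gripper_width: 85.4
```

```bash
cat > look.py <<'E'
from h import *
import sys
def cups(zs=None,show=None):
    t=optics.get_image('top'); s=optics.get_image('scene')
    out={}
    for nm,p in(('top',t),('scene',s)):
        L=[]
        for d in nets.silhouettes('cup1',p):
            if d['conf']<0.3: continue
            c,a,m=maskc(d['region']); x,_=fitxy([(p,c)],CUP,38,back(p,c,38)[:2]); A=hullc(p,CUP+[x[0],x[1],38])[2]
            if .5<a/A<1.5: L.append((c,x,round(d['conf'],2),round(a/A,2)))
        out[nm]=L
    for c,x,cf,r in out['top']:
        b=min(out['scene'],key=lambda q:np.hypot(*(q[1]-x)),default=None)
        z=38 if x[1]>20 else 12
        o=[(t,c)]
        if b is not None and np.hypot(*(b[1]-x))<25: o.append((s,b[0]))
        xa,res=fitxy(o,CUP,z,x); xt,_=fitxy([(t,c)],CUP,z,x)
        print('cup px',c.round(1),cf,r,'top',xt.round(1),'both' if len(o)>1 else 'topOnly',xa.round(1),res)
    print('scene',[(q[0].round(0),q[1].round(0),q[2]) for q in out['scene']])
    return t,s
if __name__=='__main__':
    t,s=cups()
    n=sys.argv[1]
    for d in nets.silhouettes('bottle',t)[:2]: 
        print('bottle top',d['conf'],d['extent'],maskc(d['region'])[:2])
    cv2.imwrite('pics/%st.png'%n,cv2.resize(t['frame'][150:300,120:420],None,fx=2.6,fy=2.6,interpolation=cv2.INTER_CUBIC))
    cv2.imwrite('pics/%ss.png'%n,cv2.resize(s['frame'][150:280,140:450],None,fx=2.5,fy=2.5,interpolation=cv2.INTER_CUBIC))
E
python3 look.py a
```

```text
cup px [159.8 217.9] 0.79 0.97 top [540.  290.1] both [536.2 287.6] [0.7 1.2 0.6 2. ]
cup px [213.2 219.4] 0.76 0.82 top [540.2 120.7] both [538.1 119.1] [0.5 0.7 0.5 0.8]
cup px [203.4 194.4] 0.62 0.88 top [619.5 155.8] both [615.8 154.4] [0.4 1.2 0.7 1.3]
cup px [171.7 195.3] 0.6 0.83 top [613.5 256.6] both [609.7 254.7] [0.5 1.2 0.7 1.1]
cup px [199.2 245.9] 0.54 0.96 top [454.6 161.1] both [452.6 159.4] [0.5 0.7 1.2 1.3]
scene [(array([408., 209.]), array([605., 255.]), 0.92), (array([353., 198.]), array([533., 121.]), 0.83), (array([408., 191.]), array([527., 290.]), 0.83), (array([273., 205.]), array([ 525., -108.]), 0.55), (array([374., 214.]), array([611., 158.]), 0.54), (array([356., 180.]), array([444., 160.]), 0.49), (array([301., 183.]), array([430.,  -2.]), 0.41)]
bottle top 0.57 [159.6, 238.8, 184.1, 252.5] (array([171.27651515, 242.91666667]), np.int32(264))
```

View pics/at.png

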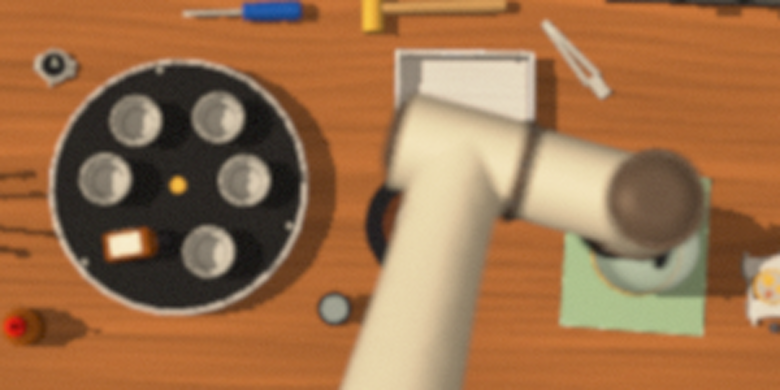

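View pics/as.png

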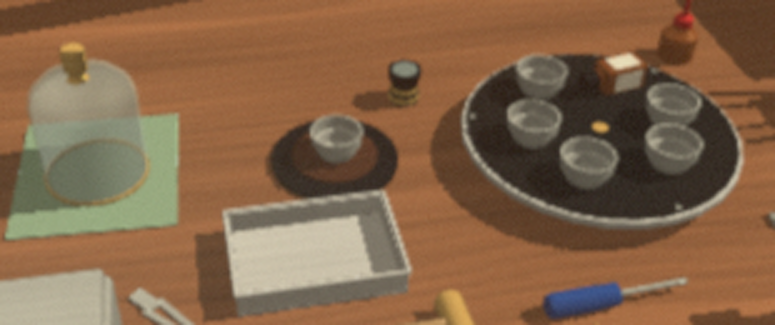

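```bash
python3 - <<'E'
from h import *
s=optics.get_image('scene')
tops=[[540,290],[540.2,120.7],[619.5,155.8],[613.5,256.6],[454.6,161.1]]
L=[maskc(d['region'])[0] for d in nets.silhouettes('cup1',s) if d['conf']>.3]
B=[]
for x in tops:
    h=hullc(s,CUP+[x[0],x[1],38])[0]; c=min(L,key=lambda q:np.hypot(*(q-h))); B.append(c-h); print((c-h).round(1))
b=np.median(B,0)
c=min(L,key=lambda q:np.hypot(*(q-[273,205]))); print(c,fitxy([(s,c-b)],CUP,12,[497,-102]),fitxy([(s,c)],CUP,12,[497,-102]))
print(readout.read_state()['position'])
E
```

```text
[-1.6 -2.6]
[-1.3 -0.6]
[-1.9 -1.9]
[-1.9 -2.2]
[-2.1 -1.6]
[273.9245283  204.47798742] (array([500.86717339, -97.03275183]), array([-0.2,  0. ])) (array([ 491.94047202, -102.05432275]), array([-0.6,  0.2]))
[ 474.20006011 -276.75758578  247.40473675]
```

>>> move_arm --pt "1 5 38 0 0 0 0" --pt "1 10 78 0 0 0 0" --pt "1 16 118 0 0 0 0" --pt "1 22 156 0 0 0 0" --pt "1 24 176 0 0 0 0"

```text
clock: 9.68
position: [498.8, -98.1, 247.4]
ee_rot: [0.975, -0.223, -0.0, -0.0]
contact_force: [0.1, -0.3, 0.1]
gripper_width: 85.8
```

>>> move_arm --pt "1 0 0 -40 0 0 0" --pt "1 0 0 -80 0 0 0" --pt "1 0 0 -120 0 0 0" --pt "1 0 0 -150 0 0 0" --pt "1 0 0 -150 0 0 0"

```text
clock: 10.1
position: [493.5, -101.0, 91.4]
ee_rot: [0.974, -0.225, -0.007, 0.002]
contact_force: [-0.5, 0.6, -0.2]
gripper_width: 85.4
```

```bash
cat > sc.py <<'E'
from h import *
import sys
n=sys.argv[1]; x0,y0,x1,y1=map(int,sys.argv[2:6]); c=sys.argv[6] if len(sys.argv)>6 else 'scene'
s=optics.get_image(c); st=readout.read_state(); print(st['position'].round(1),st['contact_force'].round(1),round(st['gripper_width'],1),st['joints'].round(2),round(st['clock'],2))
f=min(760/(x1-x0),560/(y1-y0)); cv2.imwrite('pics/%s.png'%n,cv2.resize(s['frame'][y0:y1,x0:x1],None,fx=f,fy=f,interpolation=cv2.INTER_CUBIC))
E
python3 sc.py b 200 100 340 240
```

```text
[ 496.2 -101.1   94.9] [-0.4 -0.7  0.8] 85.3 [ 0.12  0.34 -0.46  0.   -0.78  1.  ] 10.15
```

View pics/b.png

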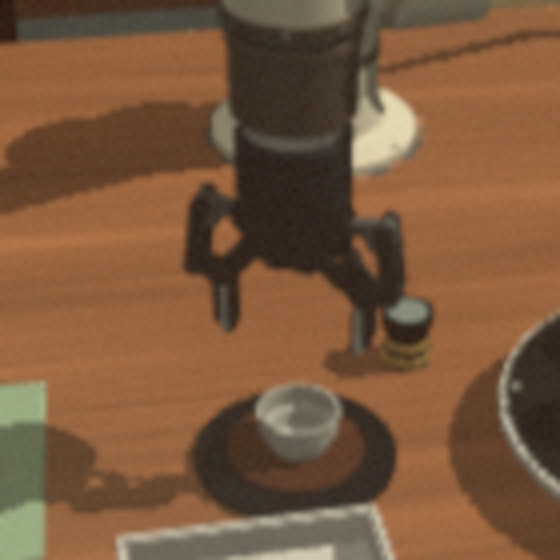

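>>> move_arm --pt "1 0 0 -30 0 0 0" --pt "1 0 0 -60 0 0 0" --pt "1 0 0 -80 0 0 0" --pt "1 0 0 -84 0 0 0" --pt "1 0 0 -84 0 0 0"

```text
clock: 10.57
position: [499.3, -100.5, 14.4]
ee_rot: [0.975, -0.224, 0.0, 0.0]
contact_force: [0.7, -0.9, 0.6]
gripper_width: 85.3
```

>>> move_arm --pt "-1 0 0 0 0 0 0" --pt "-1 0 0 0 0 0 0" --pt "-1 0 0 0 0 0 0" --pt "-1 0 0 0 0 0 0" --pt "-1 0 0 0 0 0 0"

```text
clock: 10.98
position: [500.1, -100.2, 16.6]
ee_rot: [0.975, -0.223, 0.002, -0.0]
contact_force: [-0.7, -0.5, 6.3]
gripper_width: 58.1
```

```bash
python3 sc.py b2 230 140 330 240
```

```text
[ 500.1 -100.2   16.6] [-1.2 -0.7  6.8] 58.2 [ 0.12  0.46 -0.53  0.   -0.58  1.  ] 11.03
```

View pics/b2.png

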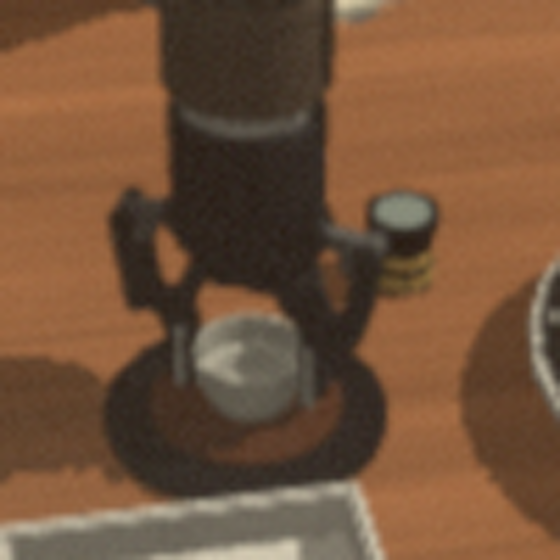

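>>> move_arm --pt "1 0 0 0 0 0 0" --pt "1 0 0 0 0 0 0" --pt "1 0 0 0 0 0 0" --pt "1 0 0 0 0 0 0" --pt "1 0 0 0 0 0 -0.1"

```text
clock: 11.45
position: [498.3, -100.1, 13.9]
ee_rot: [0.962, -0.273, 0.0, -0.0]
contact_force: [-0.2, -0.2, 0.1]
gripper_width: 85.4
```

>>> move_arm --pt "1 0 0 0 0 0 -0.12" --pt "1 0 0 0 0 0 -0.24" --pt "1 0 0 0 0 0 -0.36" --pt "1 0 0 0 0 0 -0.48" --pt "1 0 0 0 0 0 -0.6"

```text
clock: 11.87
position: [498.2, -100.1, 13.7]
ee_rot: [0.837, -0.547, -0.0, 0.0]
contact_force: [0.5, 0.0, -0.4]
gripper_width: 85.3
```

>>> move_arm --pt "1 0 0 0 0 0 -0.12" --pt "1 0 0 0 0 0 -0.24" --pt "1 0 0 0 0 0 -0.36" --pt "1 0 0 0 0 0 -0.48" --pt "1 0 0 0 0 0 -0.6"

```text
clock: 12.28
position: [498.2, -100.1, 13.7]
ee_rot: [-0.638, 0.77, 0.0, -0.0]
contact_force: [-0.3, 0.6, 0.3]
gripper_width: 85.4
```

>>> move_arm --pt "1 0 0 0 0 0 -0.12" --pt "1 0 0 0 0 0 -0.24" --pt "1 0 0 0 0 0 -0.27" --pt "1 0 0 0 0 0 -0.27"

```text
clock: 12.62
position: [498.2, -100.1, 13.7]
ee_rot: [-0.531, 0.847, 0.0, -0.0]
contact_force: [-0.2, 0.1, -0.6]
gripper_width: 85.4
```

>>> move_arm --pt "-1 0 0 0 0 0 0" --pt "-1 0 0 0 0 0 0" --pt "-1 0 0 0 0 0 0" --pt "-1 0 0 0 0 0 0" --pt "-1 0 0 0 0 0 0"

```text
clock: 13.03
position: [498.1, -100.1, 14.4]
ee_rot: [-0.532, 0.847, 0.0, -0.0]
contact_force: [-2.2, 0.9, 5.4]
gripper_width: 57.8
```

```bash
python3 sc.py b3 230 140 330 240
```

```text
[ 498.1 -100.1   14.4] [-2.5 -0.   5.6] 58.1 [ 0.12  0.46 -0.53  0.   -0.58 -0.57] 13.08
```

View pics/b3.png

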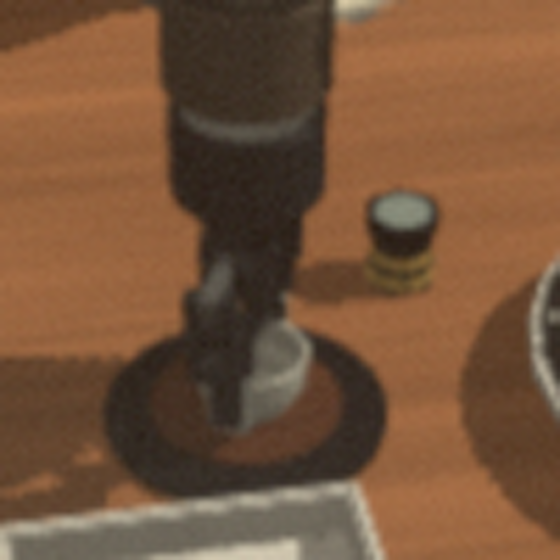

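>>> move_arm --pt "1 0 0 0 0 0 0" --pt "1 0 0 0 0 0 0" --pt "1 0 0 0 0 0 0" --pt "1 0 0 30 0 0 0" --pt "1 0 0 66 0 0 0"

```text
clock: 13.5
position: [495.9, -100.3, 77.8]
ee_rot: [-0.531, 0.847, 0.002, -0.004]
contact_force: [1.6, 0.9, 0.1]
gripper_width: 85.5
```

>>> move_arm --pt "1 5 10 35 0 0 0" --pt "1 20 40 50 0 0 0" --pt "1 37 76 50 0 0 0" --pt "1 54 112 50 0 0 0" --pt "1 71 148 50 0 0 0"

```text
clock: 13.92
position: [569.8, 49.4, 130.5]
ee_rot: [-0.531, 0.847, -0.0, 0.001]
contact_force: [0.5, 0.1, -0.7]
gripper_width: 85.6
```

```bash
python3 look.py c
```

```text
cup px [199.4 246. ] 0.84 0.97 top [454.4 160.4] both [454.4 160.4] [-0.  -0.   1.8  1.8]
cup px [281.4 234.4] 0.68 0.94 top [500.9 -97.7] topOnly [500.9 -97.7] [0.1 0. ]
cup px [211.7 219.3] 0.48 0.65 top [540.1 125.7] both [537.9 122.6] [1.  0.7 1.8 1. ]
scene [(array([274., 205.]), array([ 527., -107.]), 0.87), (array([408., 191.]), array([528., 289.]), 0.82), (array([356., 179.]), array([444., 160.]), 0.76), (array([374., 214.]), array([610., 154.]), 0.71), (array([353., 198.]), array([526., 117.]), 0.63), (array([408., 208.]), array([603., 256.]), 0.56)]
```

View pics/ct.png

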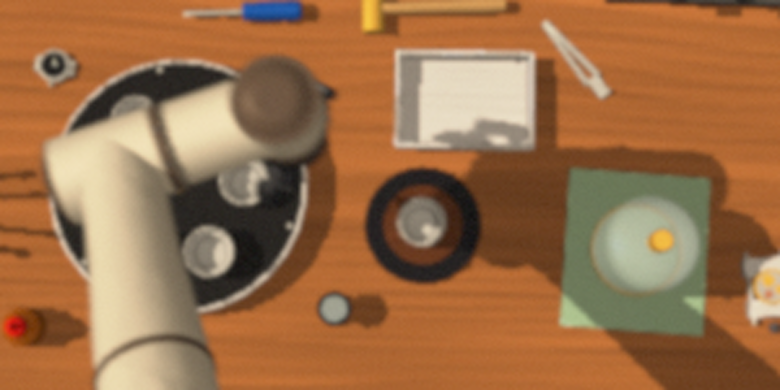

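>>> move_arm --pt "1 17 37 0 0 0 0" --pt "1 34 74 0 0 0 0" --pt "1 48 106 0 0 0 0" --pt "1 48 106 -30 0 0 0" --pt "1 48 106 -30 0 0 0"

```text
clock: 14.58
position: [614.3, 153.2, 94.7]
ee_rot: [-0.531, 0.847, 0.001, -0.004]
contact_force: [-1.4, -1.5, -2.0]
gripper_width: 85.5
```

```bash
python3 sc.py d 310 120 450 260
```

```text
[614.7 152.3  96.6] [ 0.6 -0.8  0. ] 85.4 [ 0.5   0.52 -0.13 -0.   -0.93 -0.95] 14.63
```

View pics/d.png

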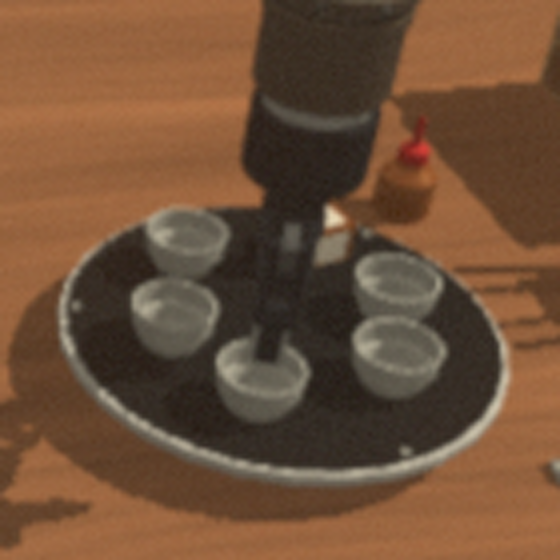

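>>> move_arm --pt "1 0 0 -20 0 0 0" --pt "1 0 0 -40 0 0 0" --pt "1 0 0 -55 0 0 0" --pt "1 0 0 -59 0 0 0" --pt "1 0 0 -59 0 0 0"

```text
clock: 15.05
position: [616.6, 152.1, 40.6]
ee_rot: [-0.531, 0.847, -0.0, -0.001]
contact_force: [0.8, 0.1, 0.5]
gripper_width: 85.7
```

```bash
python3 sc.py d2 330 160 430 260
```

```text
[617.5 152.8  41.7] [ 0.4 -1.   0.8] 85.5 [ 0.5   0.58 -0.18  0.   -0.8  -0.95] 15.1
```

View pics/d2.png

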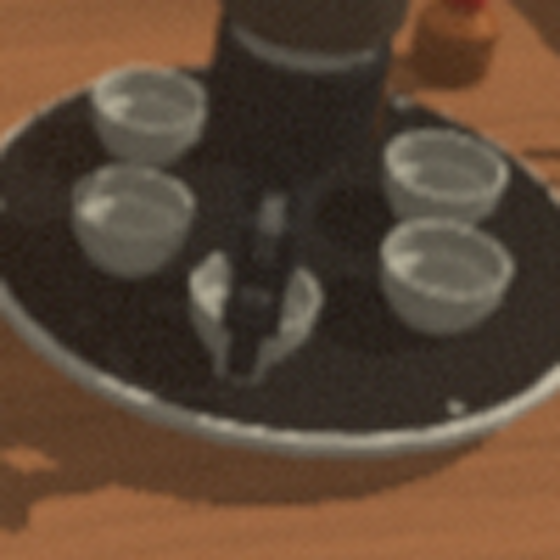

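>>> move_arm --pt "-1 0 0 0 0 0 0" --pt "-1 0 0 0 0 0 0" --pt "-1 0 0 0 0 0 0" --pt "-1 0 0 0 0 0 0" --pt "-1 0 0 0 0 0 0"

```text
clock: 15.52
position: [618.5, 154.4, 43.1]
ee_rot: [-0.532, 0.847, -0.0, 0.002]
contact_force: [-0.8, -0.5, 5.7]
gripper_width: 59.1
```

>>> move_arm --pt "-1 0 0 15 0 0 0" --pt "-1 0 0 45 0 0 0" --pt "-1 0 0 80 0 0 0" --pt "-1 0 0 90 0 0 0" --pt "-1 0 0 90 0 0 0"

```text
clock: 15.93
position: [619.4, 154.9, 135.1]
ee_rot: [-0.532, 0.847, -0.001, 0.004]
contact_force: [0.7, 1.0, -1.8]
gripper_width: 58.7
```

```bash
python3 sc.py d3 310 120 450 260
```

```text
[617.6 154.3 132.2] [-0.2  0.1 -1.7] 58.2 [ 0.5   0.48 -0.1  -0.   -0.99 -0.95] 15.98
```

View pics/d3.png

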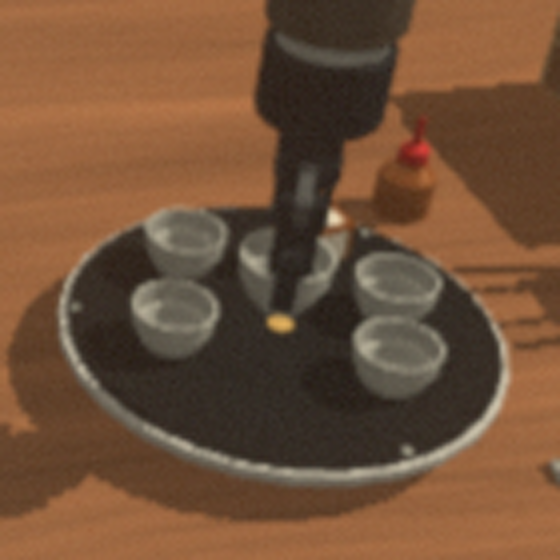

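>>> move_arm --pt "-1 -12 -26 0 0 0 0" --pt "-1 -29 -62 0 0 0 0" --pt "-1 -46 -98 0 0 0 0" --pt "-1 -63 -134 0 0 0 0" --pt "-1 -80 -170 0 0 0 0"

```text
clock: 16.4
position: [534.4, -17.6, 128.3]
ee_rot: [-0.532, 0.847, 0.001, -0.002]
contact_force: [1.8, -0.5, -1.0]
gripper_width: 59.2
```

>>> move_arm --pt "-1 -17 -36 0 0 0 0" --pt "-1 -32 -68 0 0 0 0" --pt "-1 -39 -84 0 0 0 0" --pt "-1 -39 -84 -20 0 0 0" --pt "-1 -39 -84 -40 0 0 0"

```text
clock: 16.82
position: [496.9, -101.3, 89.6]
ee_rot: [-0.53, 0.848, 0.0, -0.0]
contact_force: [0.8, 1.0, -2.5]
gripper_width: 58.9
```

>>> move_arm --pt "-1 0 0 -20 0 0 0" --pt "-1 0 0 -30 0 0 0" --pt "-1 0 0 -38 0 0 0" --pt "-1 0 0 -38 0 0 0" --pt "-1 0 0 -38 0 0 0"

```text
clock: 17.23
position: [498.2, -100.0, 52.4]
ee_rot: [-0.532, 0.847, 0.0, -0.001]
contact_force: [0.5, -0.6, -1.9]
gripper_width: 58.9
```

```bash
python3 sc.py e1 220 130 330 240
```

```text
[498.7 -99.9  53.1] [-0.  -0.2 -0.9] 58.9 [ 0.12  0.4  -0.5   0.   -0.67 -0.57] 17.28
```

View pics/e1.png

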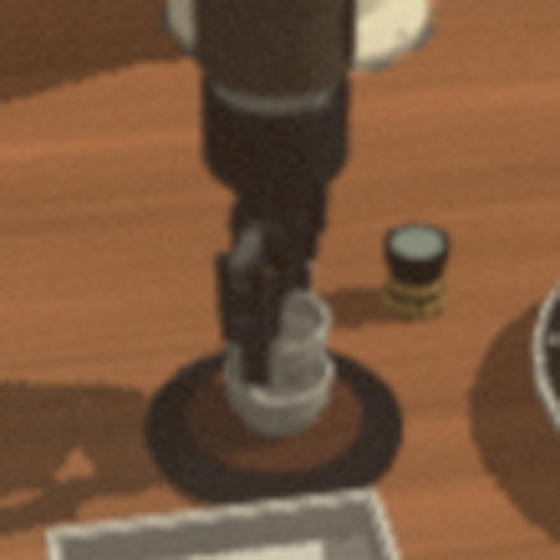

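>>> move_arm --pt "-1 0 0 -6 0 0 0" --pt "-1 0 0 -12 0 0 0" --pt "-1 0 0 -16 0 0 0" --pt "-1 0 0 -16 0 0 0"

```text
clock: 17.62
position: [496.9, -99.9, 37.4]
ee_rot: [-0.532, 0.847, 0.001, -0.002]
contact_force: [-4.4, 3.6, 12.2]
gripper_width: 58.7
```

>>> move_arm --pt "-1 0 0 -2 0 0 0" --pt "-1 0 0 -3 0 0 0" --pt "-1 0 0 -3 0 0 0"

```text
clock: 17.87
position: [497.0, -99.8, 36.8]
ee_rot: [-0.532, 0.847, 0.001, -0.001]
contact_force: [-8.6, 5.3, 27.0]
gripper_width: 59.1
```

>>> move_arm --pt "-1 0 0 2.5 0 0 0" --pt "-1 0 0 2.5 0 0 0" --pt "-1 0 0 2.5 0 0 0"

```text
clock: 18.12
position: [497.8, -99.9, 38.0]
ee_rot: [-0.532, 0.847, 0.0, -0.0]
contact_force: [-4.0, 2.3, 12.7]
gripper_width: 58.9
```

>>> move_arm --pt "1 0 0 0 0 0 0" --pt "1 0 0 0 0 0 0" --pt "1 0 0 0 0 0 0" --pt "1 0 0 0 0 0 0"

```text
clock: 18.45
position: [498.3, -100.1, 36.1]
ee_rot: [-0.532, 0.847, -0.0, -0.0]
contact_force: [0.0, -0.2, -0.3]
gripper_width: 85.1
```

>>> move_arm --pt "1 0 0 40 0 0 0" --pt "1 0 0 75 0 0 0" --pt "1 0 0 80 0 0 0"

```text
clock: 18.7
position: [502.2, -100.2, 121.6]
ee_rot: [-0.532, 0.847, -0.003, 0.004]
contact_force: [0.9, 0.1, 0.6]
gripper_width: 85.5
```

```bash
python3 sc.py e2 220 130 330 240
```

```text
[ 501.3 -100.   120.4] [ 0.1 -1.2  1.2] 85.8 [ 0.12  0.3  -0.43  0.   -0.83 -0.57] 18.75
```

View pics/e2.png

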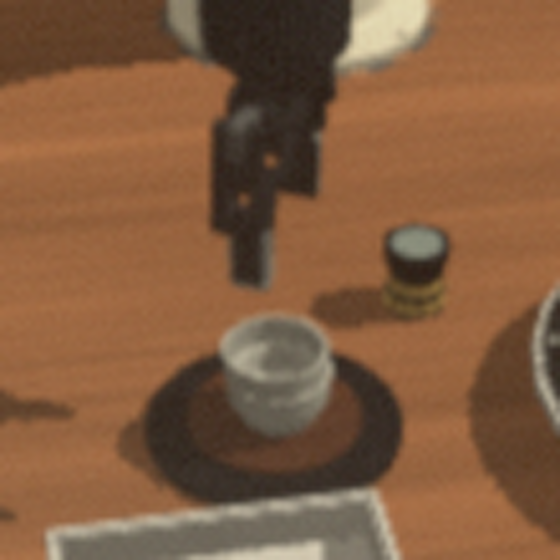

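```bash
cat > ov.py <<'E'
# overlay predicted rings of stack: args name n x y
from h import *
import sys
n=sys.argv[1]; k=int(sys.argv[2]); x,y=float(sys.argv[3]),float(sys.argv[4])
x0,y0,x1,y1=235,130,320,235
s=optics.get_image('scene'); f=7
im=cv2.resize(s['frame'][y0:y1,x0:x1],None,fx=f,fy=f,interpolation=cv2.INTER_CUBIC); im2=im.copy()
for i in range(k+1):
    q=(proj(s,ring(30,12+32+16*i)+[x,y,0])+[-1.7,-1.8]-[x0,y0]+.5)*f
    cv2.polylines(im2,[q.astype(np.int32)],True,(0,0,255) if i==k else (0,255,0),1)
cv2.imwrite('pics/%s.png'%n,cv2.resize(np.hstack([im,im2]),None,fx=.65,fy=.65,interpolation=cv2.INTER_AREA))
E
python3 ov.py e3 1 498.1 -100.1
```

```text
(no output)
```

View pics/e3.png

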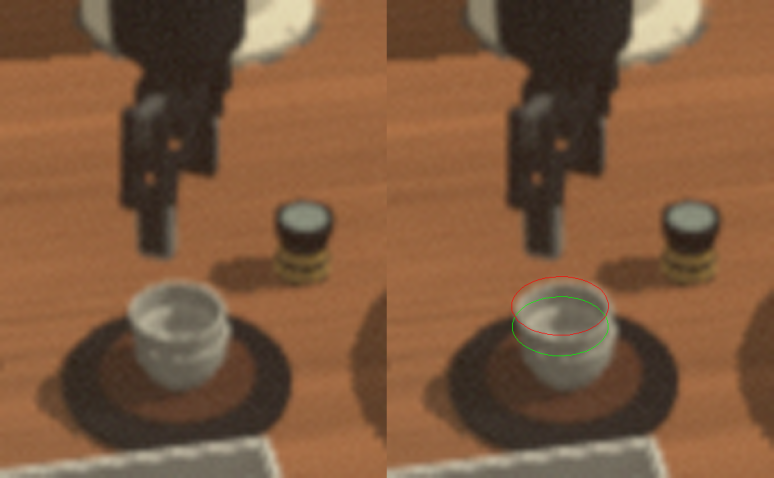

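>>> move_arm --pt "1 6 33 10 0 0 0.12" --pt "1 13 70 10 0 0 0.24" --pt "1 20 108 10 0 0 0.36" --pt "1 27 146 10 0 0 0.48" --pt "1 34 184 10 0 0 0.6"

```text
clock: 19.22
position: [531.2, 85.2, 124.5]
ee_rot: [0.76, -0.65, -0.001, 0.001]
contact_force: [-0.4, -0.5, -0.2]
gripper_width: 85.4
```

>>> move_arm --pt "1 6 36 0 0 0 0.12" --pt "1 6 36 -6 0 0 0.24" --pt "1 6 36 -12 0 0 0.36" --pt "1 6 36 -18 0 0 0.48" --pt "1 6 36 -24 0 0 0.6"

```text
clock: 19.63
position: [537.0, 119.9, 99.8]
ee_rot: [0.918, -0.396, -0.001, 0.001]
contact_force: [-0.4, -0.5, -0.4]
gripper_width: 85.6
```

>>> move_arm --pt "1 0 0 0 0 0 0.12" --pt "1 0 0 0 0 0 0.24" --pt "1 0 0 0 0 0 0.36" --pt "1 0 0 0 0 0 0.371"

```text
clock: 19.97
position: [537.1, 119.4, 100.3]
ee_rot: [0.975, -0.222, -0.002, 0.001]
contact_force: [-0.3, -0.2, -1.5]
gripper_width: 85.2
```

```bash
python3 sc.py f1 310 120 450 260; python3 look.py f
```

```text
[537.3 119.5 100.6] [-0.1  0.  -0.1] 85.2 [ 0.51  0.39 -0.35 -0.   -0.83  0.61] 20.02
cup px [282.  233.6] 0.84 0.91 top [503.5 -99.1] both [490.3 -98.5] [-0.3  4.1  1.2  5. ]
cup px [199.9 245.8] 0.78 0.99 top [455.  158.8] both [451.3 157.4] [0.4 1.2 0.9 1.2]
cup px [169.5 193.7] 0.44 0.55 top [618.6 263.8] both [610.4 261.3] [0.6 2.6 3.1 1.5]
scene [(array([408., 208.]), array([603., 256.]), 0.69), (array([353., 198.]), array([528., 124.]), 0.68), (array([409., 190.]), array([524., 293.]), 0.58), (array([355., 180.]), array([443., 160.]), 0.57), (array([273., 199.]), array([ 500., -102.]), 0.53), (array([411., 165.]), array([397., 358.]), 0.39)]
bottle top 0.79 [160.9, 237.4, 187.0, 250.7] (array([172.6446281, 243.2107438]), np.int32(242))
bottle top 0.17 [164.7, 187.7, 179.7, 200.7] (array([169.5443787 , 193.81065089]), np.int32(169))
```

View pics/f1.png

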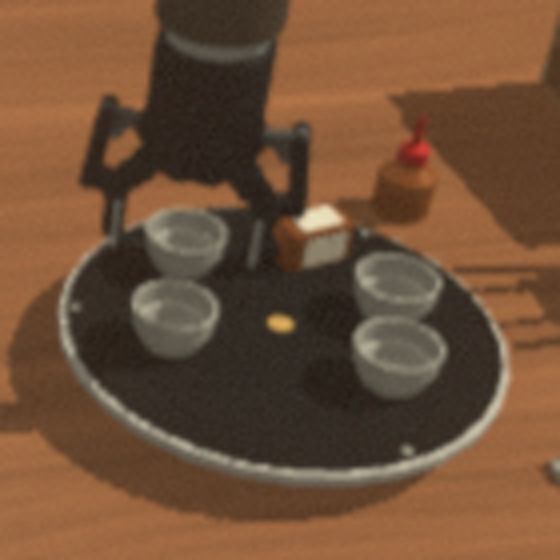

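```bash
python3 - <<'E'
from h import *
s=optics.get_image('scene')
im=s['frame'][150:250,310:450].copy(); im=cv2.resize(im,None,fx=5.4,fy=5.4,interpolation=cv2.INTER_CUBIC)
for x,y in [(538.2,119.8),(452,158),(611,254.5),(537.5,288)]:
    q=(proj(s,ring(30,70)+[x,y,0])-[310,150]+.5)*5.4
    cv2.polylines(im,[q.astype(np.int32)],True,(0,0,255),1)
save(s,'f2',im)
E
```

```text
(no output)
```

View pics/f2.png

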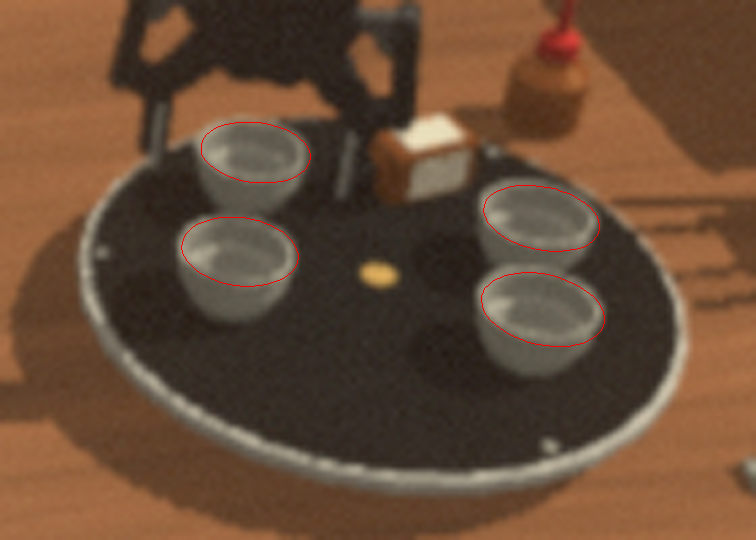

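>>> move_arm --pt "1 -1 -1 -20 0 0 0" --pt "1 -1 -1 -40 0 0 0" --pt "1 -1 -1 -52 0 0 0" --pt "1 -1 -1 -57 0 0 0" --pt "1 -1 -1 -57 0 0 0"

```text
clock: 20.73
position: [536.5, 118.5, 44.1]
ee_rot: [0.975, -0.223, -0.001, 0.001]
contact_force: [-0.3, 0.5, 0.8]
gripper_width: 85.3
```

>>> move_arm --pt "-1 0 0 0 0 0 0" --pt "-1 0 0 0 0 0 0" --pt "-1 0 0 0 0 0 0" --pt "-1 0 0 0 0 0 0" --pt "-1 0 0 0 0 0 0"

```text
clock: 21.15
position: [538.7, 119.5, 47.1]
ee_rot: [0.975, -0.223, 0.002, -0.001]
contact_force: [-0.3, -0.0, 7.3]
gripper_width: 58.6
```

>>> move_arm --pt "-1 0 0 15 0 0 0" --pt "-1 0 0 45 0 0 0" --pt "-1 0 0 80 0 0 0" --pt "-1 0 0 90 0 0 0" --pt "-1 0 0 90 0 0 0"

```text
clock: 21.57
position: [539.0, 119.8, 138.9]
ee_rot: [0.975, -0.223, 0.003, -0.002]
contact_force: [0.2, 0.0, -0.4]
gripper_width: 58.6
```

```bash
python3 sc.py g1 310 120 450 260
```

```text
[537.4 119.2 136.4] [-0.6 -0.4 -1.6] 58.1 [ 0.51  0.35 -0.31 -0.   -0.91  0.61] 21.62
```

View pics/g1.png

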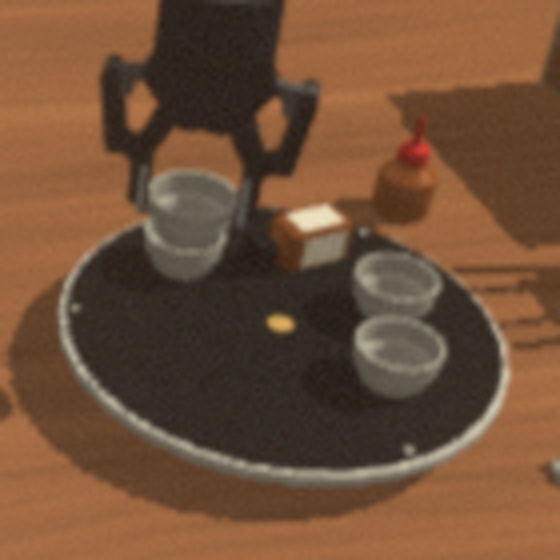

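>>> move_arm --pt "-1 -4 -24 0 0 0 0" --pt "-1 -10 -60 0 0 0 0" --pt "-1 -17 -96 0 0 0 0" --pt "-1 -24 -132 0 0 0 0" --pt "-1 -30 -168 0 0 0 0"

```text
clock: 22.03
position: [504.8, -50.5, 133.1]
ee_rot: [0.975, -0.223, -0.002, 0.001]
contact_force: [1.4, 0.2, -1.2]
gripper_width: 58.5
```

>>> move_arm --pt "-1 -6 -34 0 0 0 0" --pt "-1 -9 -51 0 0 0 0" --pt "-1 -9 -51 -20 0 0 0" --pt "-1 -9 -51 -50 0 0 0" --pt "-1 -9 -51 -60 0 0 0"

```text
clock: 22.45
position: [493.9, -100.7, 70.5]
ee_rot: [0.974, -0.225, -0.005, 0.001]
contact_force: [-0.9, 0.4, -1.7]
gripper_width: 58.5
```

>>> move_arm --pt "-1 0 0 -4 0 0 0" --pt "-1 0 0 -4 0 0 0" --pt "-1 0 0 -4 0 0 0"

```text
clock: 22.7
position: [498.7, -99.8, 71.5]
ee_rot: [0.975, -0.223, 0.0, 0.0]
contact_force: [0.8, -0.8, -0.7]
gripper_width: 58.4
```

```bash
python3 sc.py g2 220 130 330 240
```

```text
[499.1 -99.8  72.1] [-0.7  0.2 -0.7] 58.3 [ 0.12  0.37 -0.48  0.   -0.72  1.  ] 22.75
```

View pics/g2.png

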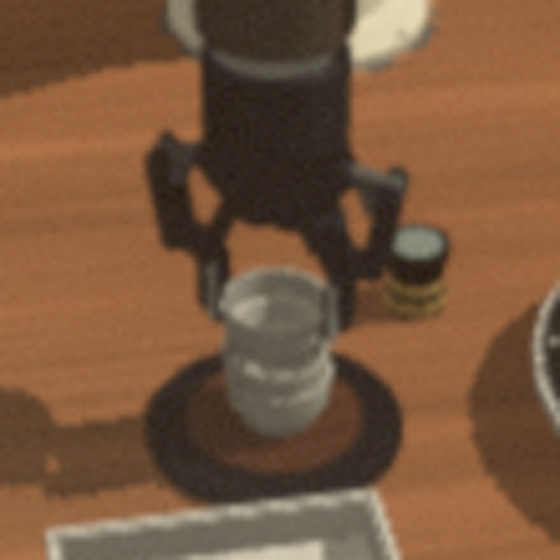

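>>> move_arm --pt "-1 0 0 -6 0 0 0" --pt "-1 0 0 -12 0 0 0" --pt "-1 0 0 -16 0 0 0" --pt "-1 0 0 -17 0 0 0" --pt "-1 0 0 -17 0 0 0"

```text
clock: 23.17
position: [497.9, -100.1, 53.9]
ee_rot: [0.975, -0.223, -0.0, 0.0]
contact_force: [0.0, -1.1, -1.0]
gripper_width: 58.4
```

>>> move_arm --pt "-1 0 0 -1 0 0 0" --pt "-1 0 0 -1.5 0 0 0" --pt "-1 0 0 -1.5 0 0 0"

```text
clock: 23.42
position: [498.3, -100.2, 53.1]
ee_rot: [0.975, -0.223, 0.0, 0.0]
contact_force: [-1.2, -0.8, 1.9]
gripper_width: 58.7
```

>>> move_arm --pt "1 0 0 0 0 0 0" --pt "1 0 0 0 0 0 0" --pt "1 0 0 0 0 0 0" --pt "1 0 0 0 0 0 0" --pt "1 0 0 10 0 0 0"

```text
clock: 23.83
position: [496.9, -100.1, 61.5]
ee_rot: [0.975, -0.223, -0.002, 0.0]
contact_force: [-1.1, 1.1, 0.1]
gripper_width: 85.4
```

>>> move_arm --pt "1 0 0 40 0 0 0" --pt "1 0 0 70 0 0 0" --pt "1 0 0 70 0 0 0"

```text
clock: 24.08
position: [502.7, -100.2, 139.8]
ee_rot: [0.975, -0.222, 0.007, -0.001]
contact_force: [0.7, -0.0, 0.3]
gripper_width: 85.6
```

```bash
sed -i 's/+\[-1.7,-1.8\]//' ov.py && python3 ov.py g3 2 498.1 -100.1
```

```text
(no output)
```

View pics/g3.png

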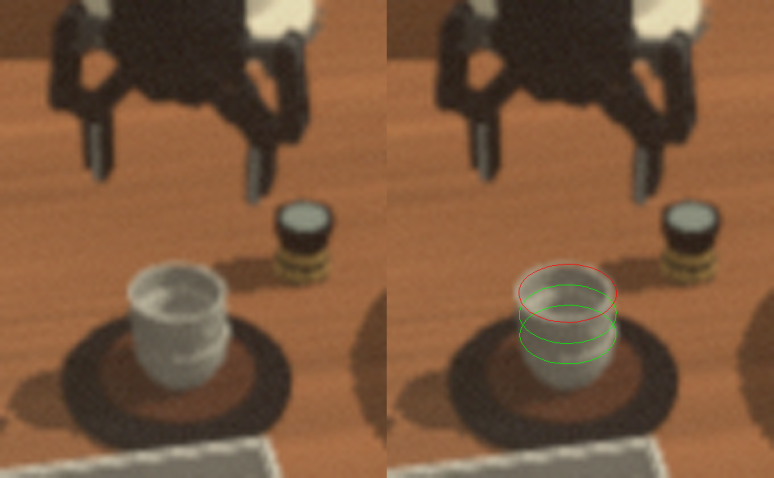

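>>> move_arm --pt "1 3 38 0 0 0 0" --pt "1 7 78 0 0 0 0" --pt "1 11 118 0 0 0 0" --pt "1 15 158 0 0 0 0" --pt "1 19 198 0 0 0 0"

```text
clock: 24.55
position: [516.5, 99.4, 132.5]
ee_rot: [0.975, -0.223, -0.0, 0.0]
contact_force: [0.8, -0.1, 0.2]
gripper_width: 85.6
```

>>> move_arm --pt "1 4 40 0 0 0 0" --pt "1 8 80 0 0 0 0" --pt "1 12 120 0 0 0 0" --pt "1 16 160 0 0 0 0" --pt "1 18 188 0 0 0 0"

```text
clock: 24.97
position: [535.0, 289.0, 132.2]
ee_rot: [0.975, -0.222, -0.0, 0.0]
contact_force: [0.5, -0.0, 1.1]
gripper_width: 85.6
```

```bash
cat > st.py <<'E'
# overlay cup rims on stand: name x y x y ...
from h import *
import sys
s=optics.get_image('scene'); st=readout.read_state(); print(st['position'].round(1),st['contact_force'].round(1),round(st['gripper_width'],1),round(st['clock'],2))
im=s['frame'][140:250,310:450].copy(); im=cv2.resize(im,None,fx=5.4,fy=5.4,interpolation=cv2.INTER_CUBIC)
v=list(map(float,sys.argv[2:]))
for x,y in zip(v[::2],v[1::2]):
    q=(proj(s,ring(30,70)+[x,y,0])-[310,140]+.5)*5.4
    cv2.polylines(im,[q.astype(np.int32)],True,(0,0,255),1)
save(s,sys.argv[1],im)
E
python3 st.py h1 450 156.5 610 253 535 286.5
```

```text
[536.  292.9 132.1] [2.6 2.8 0.8] 85.4 25.02
```

View pics/h1.png

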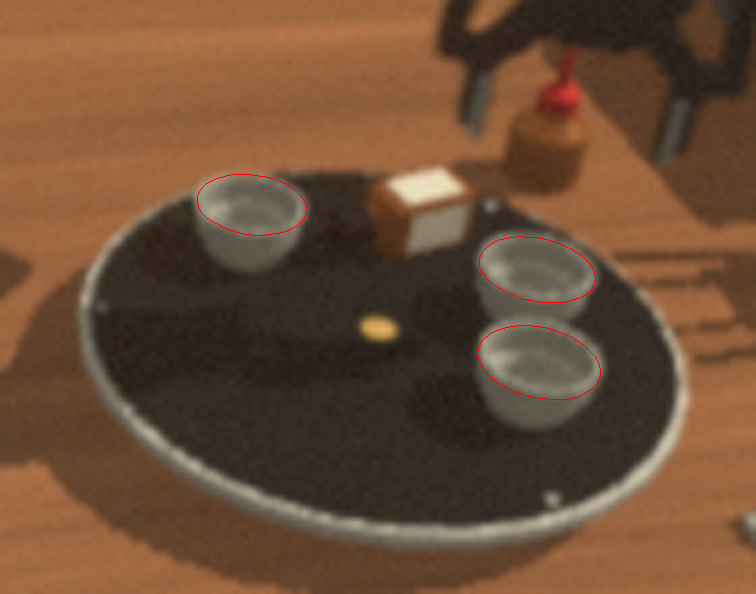

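>>> move_arm --pt "1 -2 0 -30 0 0 0" --pt "1 -2 0 -50 0 0 0" --pt "1 -2 0 -70 0 0 0" --pt "1 -2 0 -84 0 0 0" --pt "1 -2 0 -88 0 0 0"

```text
clock: 25.43
position: [531.2, 284.2, 41.5]
ee_rot: [0.975, -0.223, -0.002, 0.003]
contact_force: [-0.4, -0.4, -1.1]
gripper_width: 85.0
```

>>> move_arm --pt "1 0 0 0 0 0 0" --pt "-1 0 0 0 0 0 0" --pt "-1 0 0 0 0 0 0" --pt "-1 0 0 0 0 0 0" --pt "-1 0 0 0 0 0 0"

```text
clock: 25.85
position: [534.5, 286.8, 46.9]
ee_rot: [0.975, -0.223, 0.001, -0.002]
contact_force: [-0.7, -0.4, 5.0]
gripper_width: 58.7
```

>>> move_arm --pt "-1 0 0 0 0 0 0" --pt "-1 0 0 15 0 0 0" --pt "-1 0 0 45 0 0 0" --pt "-1 0 0 80 0 0 0" --pt "-1 0 0 100 0 0 0"

```text
clock: 26.27
position: [534.1, 286.4, 148.2]
ee_rot: [0.975, -0.223, 0.001, -0.001]
contact_force: [1.4, 0.2, -0.6]
gripper_width: 58.1
```

```bash
python3 sc.py i1 310 110 450 250
```

```text
[535.9 287.6 152.1] [0.6 0.9 2.2] 58.7 [ 0.76  0.42 -0.15  0.   -0.99  0.36] 26.32
```

View pics/i1.png

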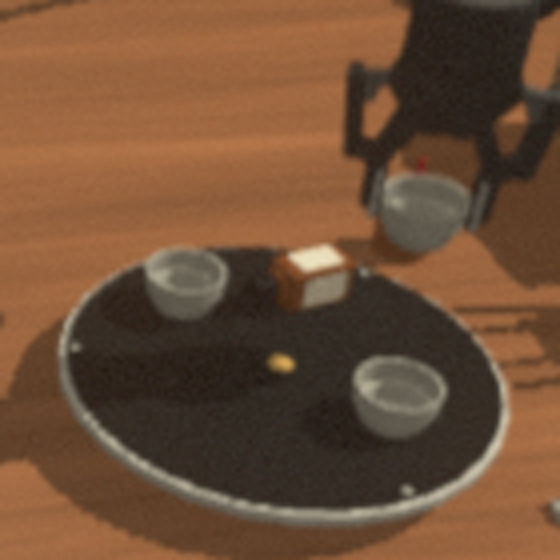

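>>> move_arm --pt "-1 -3 -25 0 0 0 0" --pt "-1 -6 -62 0 0 0 0" --pt "-1 -9 -100 0 0 0 0" --pt "-1 -13 -139 0 0 0 0" --pt "-1 -16 -178 0 0 0 0"

```text
clock: 26.73
position: [515.9, 106.2, 144.4]
ee_rot: [0.975, -0.223, -0.001, 0.0]
contact_force: [0.5, -0.1, -1.5]
gripper_width: 58.7
```

>>> move_arm --pt "-1 -4 -39 0 0 0 0" --pt "-1 -8 -78 0 0 0 0" --pt "-1 -12 -117 0 0 0 0" --pt "-1 -15 -156 0 0 0 0" --pt "-1 -18 -190 0 0 0 0"

```text
clock: 27.15
position: [497.9, -84.1, 144.6]
ee_rot: [0.975, -0.223, -0.0, -0.0]
contact_force: [1.1, -0.1, -1.9]
gripper_width: 58.6
```

>>> move_arm --pt "-1 -1 -18 -5 0 0 0" --pt "-1 -1 -18 -30 0 0 0" --pt "-1 -1 -18 -50 0 0 0" --pt "-1 -1 -18 -58 0 0 0" --pt "-1 -1 -18 -58 0 0 0"

```text
clock: 27.57
position: [496.2, -100.3, 84.7]
ee_rot: [0.975, -0.223, -0.003, 0.001]
contact_force: [0.3, 0.2, -1.5]
gripper_width: 58.5
```

```bash
python3 sc.py i2 220 120 330 230
```

```text
[ 497.6 -100.1   86.2] [ 0.5 -0.3 -1. ] 58.4 [ 0.12  0.35 -0.47  0.   -0.76  1.  ] 27.62
```

View pics/i2.png

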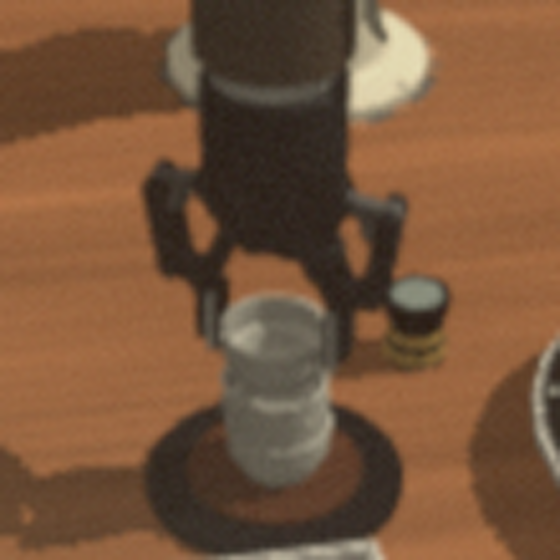

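>>> move_arm --pt "-1 0 0 -6 0 0 0" --pt "-1 0 0 -12 0 0 0" --pt "-1 0 0 -15 0 0 0" --pt "-1 0 0 -16.5 0 0 0" --pt "-1 0 0 -16.5 0 0 0"

```text
clock: 28.03
position: [498.6, -100.1, 71.0]
ee_rot: [0.975, -0.223, 0.0, 0.0]
contact_force: [-1.1, -1.0, 4.1]
gripper_width: 58.2
```

>>> move_arm --pt "-1 0 0 -0.5 0 0 0" --pt "-1 0 0 -1 0 0 0" --pt "-1 0 0 -1 0 0 0"

```text
clock: 28.28
position: [498.7, -100.4, 70.6]
ee_rot: [0.975, -0.223, 0.001, 0.0]
contact_force: [-0.6, -1.8, 7.8]
gripper_width: 58.2
```

>>> move_arm --pt "-1 0 0 1.5 0 0 0" --pt "1 0 0 1.5 0 0 0" --pt "1 0 0 1.5 0 0 0" --pt "1 0 0 1.5 0 0 0" --pt "1 0 0 1.5 0 0 0"

```text
clock: 28.7
position: [498.2, -100.0, 70.6]
ee_rot: [0.975, -0.223, -0.0, -0.0]
contact_force: [-0.0, -0.2, 0.6]
gripper_width: 85.5
```

>>> move_arm --pt "1 0 0 10 0 0 0" --pt "1 0 0 45 0 0 0" --pt "1 0 0 70 0 0 0" --pt "1 0 0 70 0 0 0"

```text
clock: 29.03
position: [502.1, -100.2, 146.7]
ee_rot: [0.975, -0.222, 0.006, -0.001]
contact_force: [0.1, 0.4, -1.0]
gripper_width: 85.5
```

```bash
python3 ov.py i3 3 498.1 -100.1
```

```text
(no output)
```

View pics/i3.png

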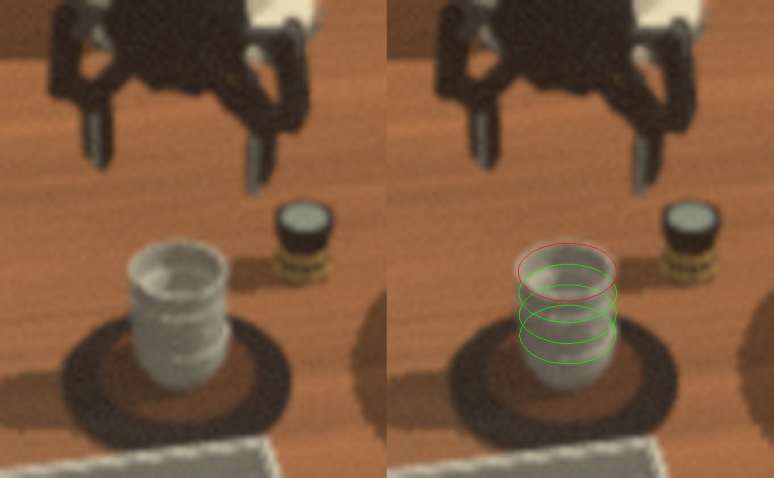

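>>> move_arm --pt "1 10 36 -4 0 0 0" --pt "1 21 72 -8 0 0 0" --pt "1 32 108 -8 0 0 0" --pt "1 43 144 -8 0 0 0" --pt "1 54 180 -8 0 0 0"

```text
clock: 29.5
position: [551.8, 81.4, 132.2]
ee_rot: [0.975, -0.223, -0.001, 0.0]
contact_force: [1.4, -0.4, -0.2]
gripper_width: 85.2
```

>>> move_arm --pt "1 11 36 0 0 0 0" --pt "1 22 72 0 0 0 0" --pt "1 33 108 0 0 0 0" --pt "1 44 144 0 0 0 0" --pt "1 54 173 0 0 0 0"

```text
clock: 29.92
position: [606.1, 255.3, 131.9]
ee_rot: [0.975, -0.222, -0.001, 0.0]
contact_force: [1.4, 0.1, 0.5]
gripper_width: 85.5
```

```bash
python3 st.py j1 449 156 606 253.5
```

```text
[608.3 259.9 131.6] [3.4 3.4 0.9] 85.6 29.97
```

View pics/j1.png

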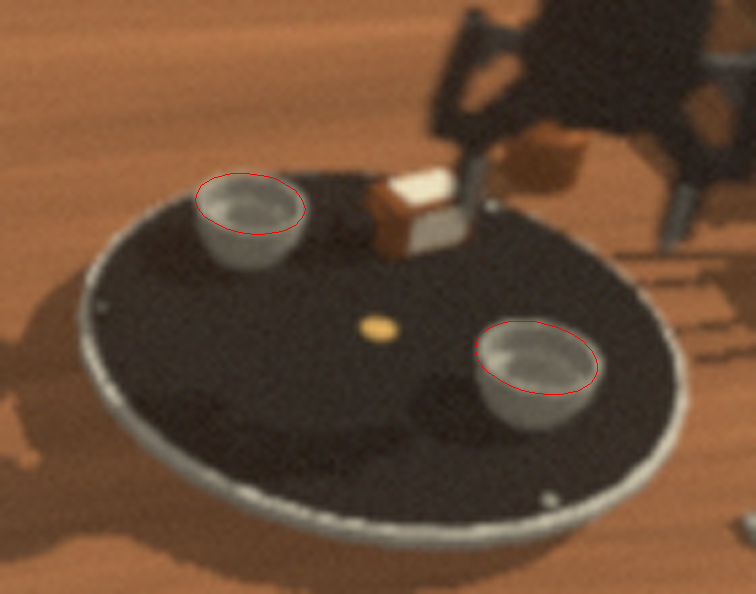

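>>> move_arm --pt "1 1 1.5 -30 0 0 0" --pt "1 1 1.5 -50 0 0 0" --pt "1 1 1.5 -70 0 0 0" --pt "1 1 1.5 -84 0 0 0" --pt "1 1 1.5 -88 0 0 0"

```text
clock: 30.38
position: [604.9, 252.9, 40.9]
ee_rot: [0.975, -0.223, -0.003, 0.003]
contact_force: [-0.1, -1.2, -1.4]
gripper_width: 85.5
```

>>> move_arm --pt "1 0 0 0 0 0 0" --pt "-1 0 0 0 0 0 0" --pt "-1 0 0 0 0 0 0" --pt "-1 0 0 0 0 0 0" --pt "-1 0 0 0 0 0 0"

```text
clock: 30.8
position: [608.3, 255.0, 46.8]
ee_rot: [0.975, -0.223, 0.001, -0.001]
contact_force: [0.0, 0.3, 3.5]
gripper_width: 57.7
```

>>> move_arm --pt "-1 0 0 0 0 0 0" --pt "-1 0 0 15 0 0 0" --pt "-1 0 0 45 0 0 0" --pt "-1 0 0 80 0 0 0" --pt "-1 0 0 115 0 0 0"

```text
clock: 31.22
position: [606.3, 253.9, 159.9]
ee_rot: [0.975, -0.223, -0.001, 0.001]
contact_force: [1.1, -0.1, -0.8]
gripper_width: 58.1
```

```bash
python3 sc.py k1 310 110 450 250
```

```text
[610.7 255.8 169.7] [2.7 0.8 5.6] 57.4 [ 0.64  0.49  0.01  0.   -1.08  0.48] 31.27
```

View pics/k1.png

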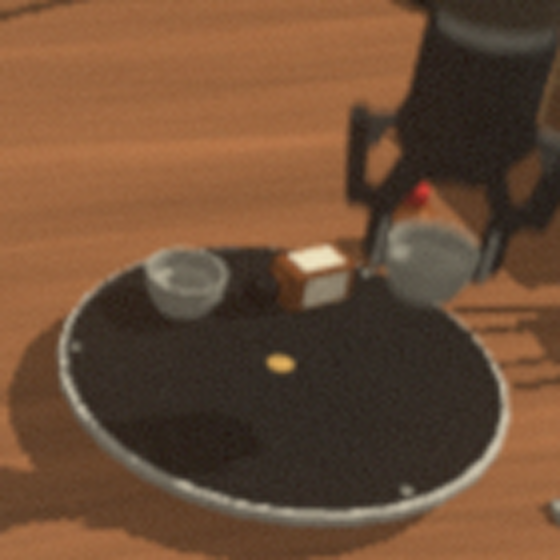

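>>> move_arm --pt "-1 -7 -22 0 0 0 0" --pt "-1 -17 -55 0 0 0 0" --pt "-1 -28 -91 0 0 0 0" --pt "-1 -39 -127 0 0 0 0" --pt "-1 -50 -163 0 0 0 0"

```text
clock: 31.68
position: [555.9, 89.9, 159.3]
ee_rot: [0.975, -0.223, -0.0, 0.0]
contact_force: [0.2, -0.2, -0.3]
gripper_width: 57.6
```

>>> move_arm --pt "-1 -11 -36 0 0 0 0" --pt "-1 -22 -72 0 0 0 0" --pt "-1 -33 -108 0 0 0 0" --pt "-1 -44 -144 0 0 0 0" --pt "-1 -54 -175 0 0 0 0"

```text
clock: 32.1
position: [501.6, -85.4, 159.6]
ee_rot: [0.975, -0.223, -0.0, -0.0]
contact_force: [0.6, -0.5, -1.2]
gripper_width: 57.6
```

>>> move_arm --pt "-1 -5 -16.5 -5 0 0 0" --pt "-1 -5 -16.5 -30 0 0 0" --pt "-1 -5 -16.5 -50 0 0 0" --pt "-1 -5 -16.5 -57 0 0 0" --pt "-1 -5 -16.5 -57 0 0 0"

```text
clock: 32.52
position: [496.5, -100.3, 100.9]
ee_rot: [0.975, -0.223, -0.002, 0.001]
contact_force: [-0.0, -0.8, -1.0]
gripper_width: 57.6
```

```bash
python3 sc.py k2 220 110 330 220
```

```text
[ 497.8 -100.1  102.3] [ 0.3 -0.6  0.1] 57.8 [ 0.12  0.33 -0.45  0.   -0.8   1.  ] 32.57
```

View pics/k2.png

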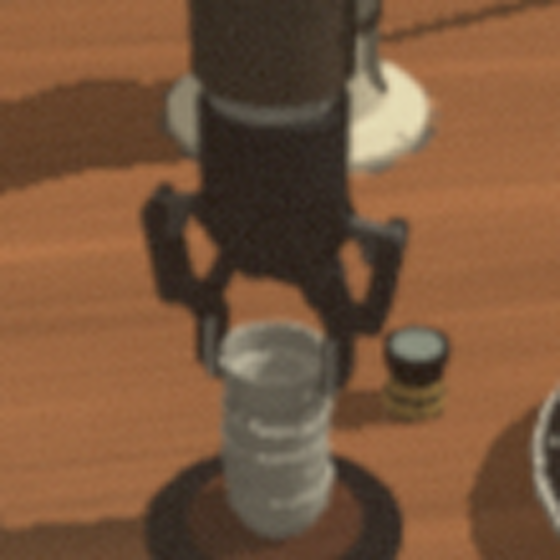

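>>> move_arm --pt "-1 0 0 -6 0 0 0" --pt "-1 0 0 -12 0 0 0" --pt "-1 0 0 -15 0 0 0" --pt "-1 0 0 -16.5 0 0 0" --pt "-1 0 0 -16.5 0 0 0"

```text
clock: 32.98
position: [499.0, -100.0, 87.5]
ee_rot: [0.975, -0.222, 0.001, 0.0]
contact_force: [-1.8, 0.8, 3.9]
gripper_width: 57.2
```

>>> move_arm --pt "-1 0 0 -0.5 0 0 0" --pt "-1 0 0 -1 0 0 0" --pt "-1 0 0 -1 0 0 0"

```text
clock: 33.23
position: [499.3, -100.1, 87.3]
ee_rot: [0.975, -0.222, 0.001, 0.0]
contact_force: [-3.3, 0.6, 9.7]
gripper_width: 57.4
```

>>> move_arm --pt "-1 0 0 1.5 0 0 0" --pt "1 0 0 1.5 0 0 0" --pt "1 0 0 1.5 0 0 0" --pt "1 0 0 1.5 0 0 0" --pt "1 0 0 1.5 0 0 0"

```text
clock: 33.65
position: [498.2, -100.1, 86.6]
ee_rot: [0.975, -0.223, -0.0, 0.0]
contact_force: [-0.4, -0.7, -0.7]
gripper_width: 85.6
```

>>> move_arm --pt "1 0 0 10 0 0 0" --pt "1 0 0 40 0 0 0" --pt "1 0 0 60 0 0 0" --pt "1 0 0 60 0 0 0"

```text
clock: 33.98
position: [501.4, -100.2, 151.8]
ee_rot: [0.975, -0.222, 0.005, -0.001]
contact_force: [0.8, -0.1, 0.6]
gripper_width: 84.9
```

```bash
python3 ov.py k3 4 498.1 -100.1; python3 st.py k4 449.5 157
```

```text
[ 498.7 -100.   148.1] [ 0.1 -0.8 -0.7] 85.0 34.08
```

View pics/k3.png

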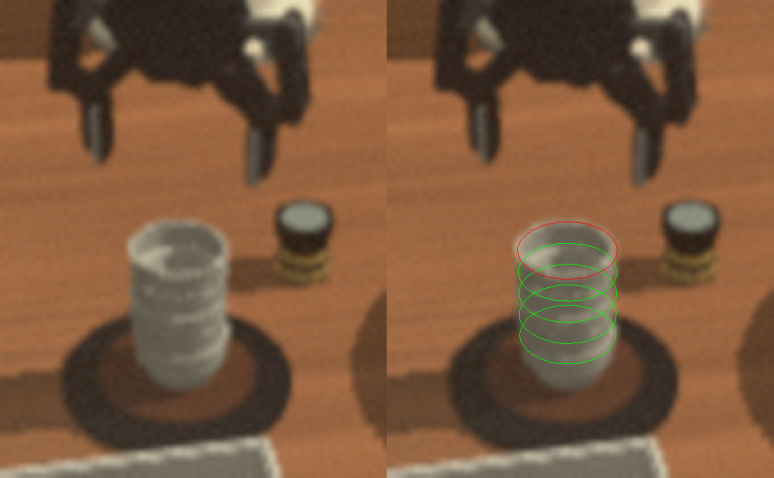

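View pics/k4.png

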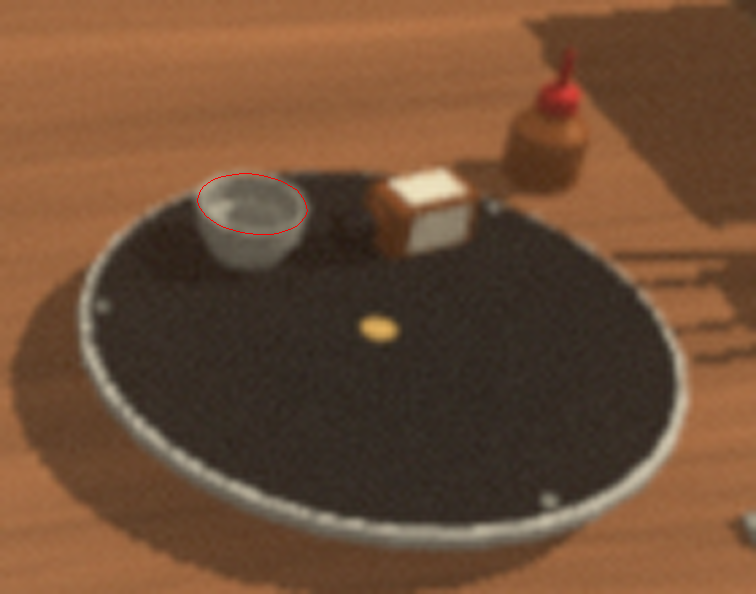

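>>> move_arm --pt "1 -7 36 0 0 0 -0.12" --pt "1 -14 74 0 0 0 -0.24" --pt "1 -21 112 0 0 0 -0.36" --pt "1 -28 150 0 0 0 -0.48" --pt "1 -35 188 0 0 0 -0.6"

```text
clock: 34.5
position: [465.0, 73.9, 145.9]
ee_rot: [0.879, -0.476, -0.001, 0.001]
contact_force: [1.1, -0.6, 1.0]
gripper_width: 85.6
```

>>> move_arm --pt "1 -7 36 0 0 0 -0.12" --pt "1 -13.5 69 -10 0 0 -0.24" --pt "1 -13.5 69 -30 0 0 -0.3" --pt "1 -13.5 69 -50 0 0 -0.3" --pt "1 -13.5 69 -50 0 0 -0.3"

```text
clock: 34.92
position: [449.5, 140.8, 92.8]
ee_rot: [0.8, -0.6, -0.002, 0.005]
contact_force: [0.1, 0.6, -0.7]
gripper_width: 85.9
```

```bash
python3 st.py l1 449.5 157
```

```text
[450.9 140.9  94.6] [-0.1 -0.5  0.2] 85.5 34.97
```

View pics/l1.png

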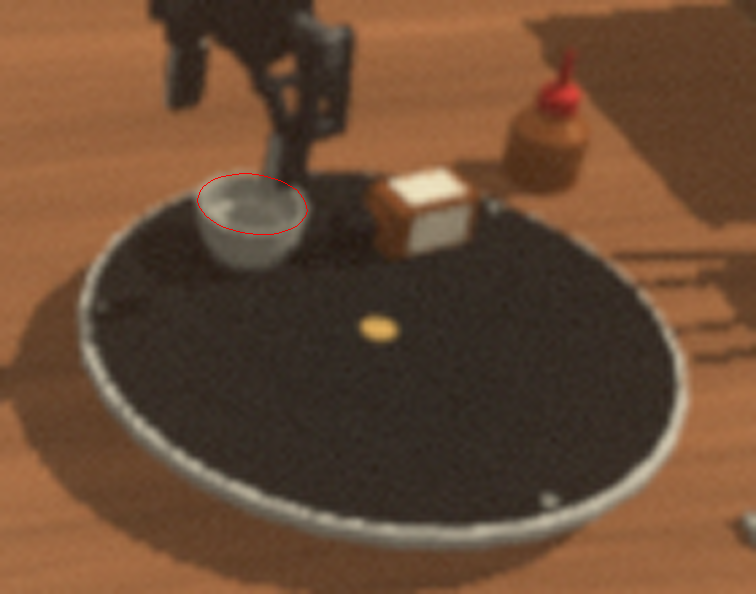

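>>> move_arm --pt "1 -1 15 0 0 0 0" --pt "1 -1 15 0 0 0 0" --pt "1 -1 15 0 0 0 0"

```text
clock: 35.22
position: [452.3, 157.0, 97.6]
ee_rot: [0.8, -0.6, 0.0, -0.0]
contact_force: [1.1, -0.0, 1.1]
gripper_width: 85.3
```

>>> move_arm --pt "1 -2.5 0 -20 0 0 0" --pt "1 -2.5 0 -36 0 0 0" --pt "1 -2.5 0 -48 0 0 0" --pt "1 -2.5 0 -52 0 0 0" --pt "1 -2.5 0 -52 0 0 0"

```text
clock: 35.63
position: [449.1, 156.0, 44.4]
ee_rot: [0.8, -0.6, -0.0, 0.001]
contact_force: [-0.3, -0.2, -0.0]
gripper_width: 85.6
```

```bash
python3 st.py l2
```

```text
[449.6 156.5  45.1] [-0.2  0.7  0.5] 85.5 35.68
```

View pics/l2.png

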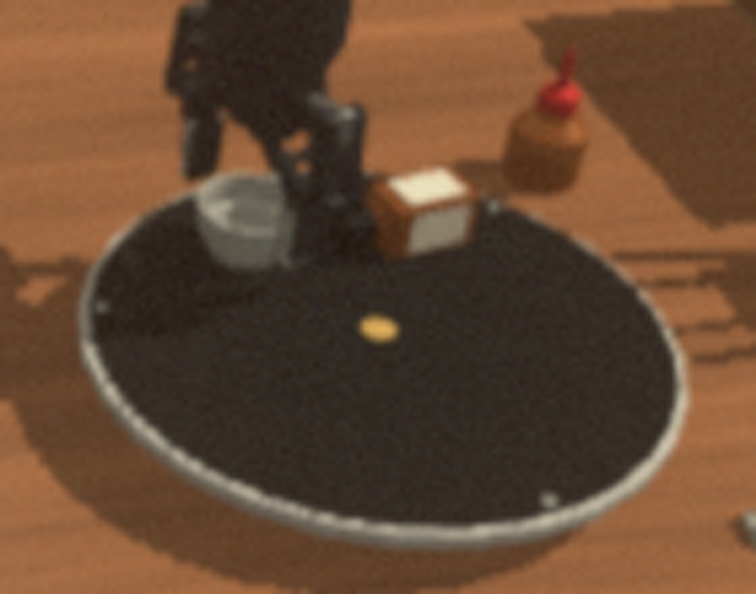

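>>> move_arm --pt "-1 0 0 0 0 0 0" --pt "-1 0 0 0 0 0 0" --pt "-1 0 0 0 0 0 0" --pt "-1 0 0 0 0 0 0" --pt "-1 0 0 0 0 0 0"

```text
clock: 36.1
position: [450.3, 157.4, 46.5]
ee_rot: [0.8, -0.6, 0.001, -0.001]
contact_force: [-1.2, -1.2, 6.7]
gripper_width: 58.0
```

>>> move_arm --pt "-1 0 0 15 0 0 0" --pt "-1 0 0 45 0 0 0" --pt "-1 0 0 80 0 0 0" --pt "-1 0 0 105 0 0 0" --pt "-1 0 0 115 0 0 0"

```text
clock: 36.52
position: [451.1, 158.0, 164.5]
ee_rot: [0.8, -0.6, 0.001, -0.004]
contact_force: [-0.5, 0.9, -0.8]
gripper_width: 58.1
```

```bash
python3 sc.py m1 300 90 460 250
```

```text
[451.4 158.2 164.9] [-0.3  0.2  0.1] 57.8 [ 0.68  0.2  -0.45  0.   -0.92 -0.39] 36.57
```

View pics/m1.png

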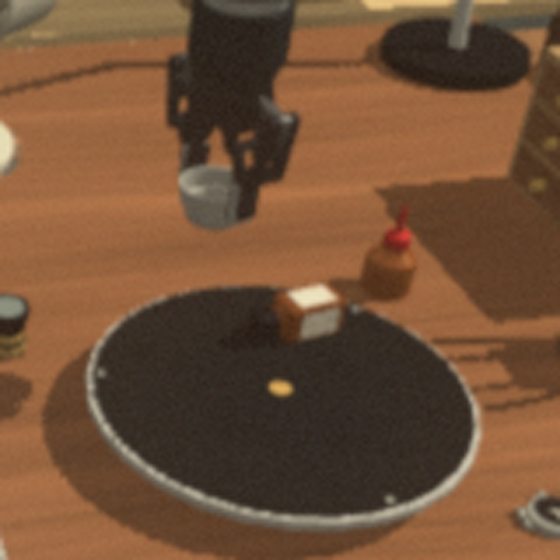

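>>> move_arm --pt "-1 4 -22 0 0 0 0" --pt "-1 11 -57 0 0 0 0" --pt "-1 18 -93 0 0 0 0" --pt "-1 25 -129 0 0 0 0" --pt "-1 31 -165 0 0 0 0"

```text
clock: 36.98
position: [479.9, -9.6, 159.4]
ee_rot: [0.8, -0.6, -0.0, 0.0]
contact_force: [0.4, 0.3, -0.9]
gripper_width: 58.3
```

>>> move_arm --pt "-1 7 -36 0 0 0 0" --pt "-1 14 -70 0 0 0 0" --pt "-1 17 -91 0 0 0 0" --pt "-1 17 -91 0 0 0 0" --pt "-1 17 -91 -20 0 0 0"

```text
clock: 37.4
position: [499.6, -100.5, 142.2]
ee_rot: [0.799, -0.601, 0.003, -0.002]
contact_force: [0.6, 1.0, -0.7]
gripper_width: 58.1
```

>>> move_arm --pt "-1 0 0 -10 0 0 0" --pt "-1 0 0 -20 0 0 0" --pt "-1 0 0 -20 0 0 0" --pt "-1 0 0 -20 0 0 0"

```text
clock: 37.73
position: [496.9, -98.7, 119.2]
ee_rot: [0.8, -0.6, -0.001, 0.001]
contact_force: [1.1, -0.1, -0.6]
gripper_width: 58.2
```

```bash
python3 sc.py m2 220 90 330 200
```

```text
[497.5 -98.7 119.9] [ 1.1  0.2 -1.2] 58.0 [ 0.12  0.3  -0.43  0.   -0.84  0.16] 37.78
```

View pics/m2.png

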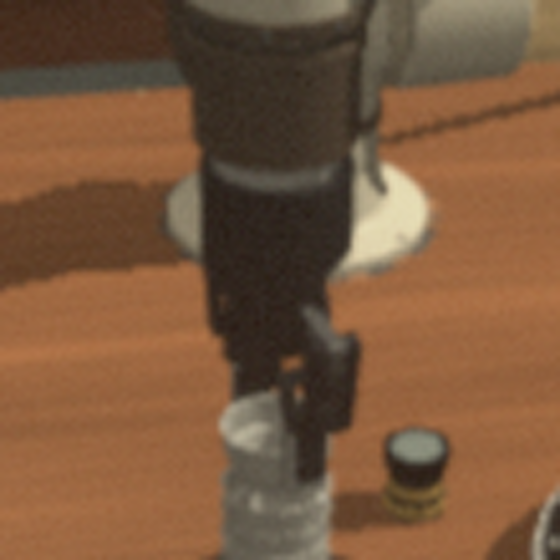

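>>> move_arm --pt "-1 0.5 -1 -6 0 0 0" --pt "-1 0.5 -1 -12 0 0 0" --pt "-1 0.5 -1 -15 0 0 0" --pt "-1 0.5 -1 -17 0 0 0" --pt "-1 0.5 -1 -17 0 0 0"

```text
clock: 38.2
position: [498.7, -100.1, 103.3]
ee_rot: [0.8, -0.6, 0.001, -0.0]
contact_force: [-0.5, 0.7, 3.6]
gripper_width: 58.1
```

>>> move_arm --pt "-1 0 0 -0.5 0 0 0" --pt "-1 0 0 -1 0 0 0" --pt "-1 0 0 -1 0 0 0"

```text
clock: 38.45
position: [499.2, -100.1, 103.0]
ee_rot: [0.8, -0.6, 0.001, -0.001]
contact_force: [-0.9, -0.0, 5.0]
gripper_width: 58.2
```

>>> move_arm --pt "-1 0 0 1.5 0 0 0" --pt "1 0 0 1.5 0 0 0" --pt "1 0 0 1.5 0 0 0" --pt "1 0 0 1.5 0 0 0" --pt "1 0 0 1.5 0 0 0"

```text
clock: 38.87
position: [497.5, -100.2, 103.0]
ee_rot: [0.8, -0.6, -0.0, 0.0]
contact_force: [0.5, -0.5, -0.7]
gripper_width: 85.6
```

>>> move_arm --pt "1 0 0 10 0 0 0" --pt "1 0 0 35 0 0 0" --pt "1 0 0 60 0 0 0" --pt "1 0 0 60 0 0 0"

```text
clock: 39.2
position: [501.2, -100.3, 168.8]
ee_rot: [0.8, -0.6, 0.004, -0.003]
contact_force: [0.0, 0.1, 0.3]
gripper_width: 85.4
```

```bash
python3 ov.py m3 5 498.1 -100.1
```

```text
(no output)
```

View pics/m3.png

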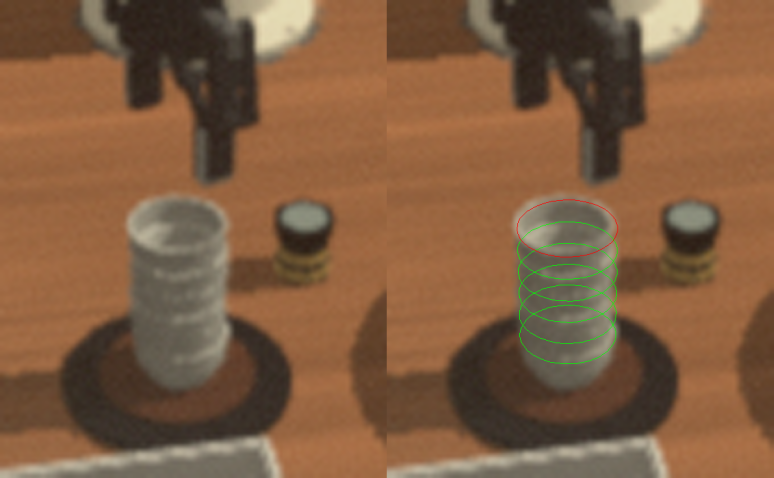

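The stack of six matches the predicted rim heights. The bottle is next, so I'll measure it.

```bash
python3 - <<'E'
from h import *
t=optics.get_image('top'); s=optics.get_image('scene')
def BOT(x,y,a):
    c,sn=np.cos(a),np.sin(a); R=np.array([[c,-sn,0],[sn,c,0],[0,0,1]])
    body=np.array([[u,v,w] for u in(-40,16) for v in(-17,17) for w in(0,34)],float)
    b=ring(11.5,0); cap=np.vstack([np.c_[np.full(48,u),b[:,0],b[:,1]+17] for u in(16,40)])
    f=lambda X:X@R.T+[x,y,38]
    return f(body),f(cap)
M={}
for nm,p in(('top',t),('scene',s)):
    for d in nets.silhouettes('bottle',p)[:2]:
        c,a,m=maskc(d['region']); print(nm,round(d['conf'],2),d['extent'],c.round(1),a)
        if nm not in M: M[nm]=(p,m)
    for d in nets.tip_of('bottle',p)[:2]: print(nm,d['conf'],d['uv'],back(p,d['uv'],38)[:2])
def iou(q):
    tot=0
    for nm,off in(('top',(0,0)),('scene',(0,0))):
        p,m=M[nm]; b,cp=BOT(*q); im=np.zeros(m.shape,np.uint8); 
        for X in(b,np.vstack([cp])):
            cv2.fillConvexPoly(im,cv2.convexHull(proj(p,X).astype(np.float32)).round().astype(np.int32),1)
        tot+=(im&m).sum()/(im|m).sum()
    return tot
best=max(((iou((x,y,a)),x,y,a) for x in range(440,490,3) for y in range(225,275,3) for a in np.arange(-np.pi,np.pi,.1)),key=lambda z:z[0]); print(best)
out=[]
for p,(x0,y0),f in((t,(140,225),9),(s,(360,160),9)):
    im=cv2.resize(p['frame'][y0:y0+40,x0:x0+60],None,fx=f,fy=f,interpolation=cv2.INTER_CUBIC); im2=im.copy()
    for X in BOT(*best[1:]):
        h=cv2.convexHull(((proj(p,X)-[x0,y0]+.5)*f).astype(np.float32)).astype(np.int32); cv2.polylines(im2,[h],True,(0,0,255),1)
    out.append(np.hstack([im,im2]))
cv2.imwrite('pics/n1.png',cv2.resize(np.vstack(out),None,fx=.72,fy=.72))
E
```

```text
top 0.75 [161.4, 235.7, 183.9, 255.1] [171.4 242.9] 265
top 0.72 [174.6, 244.8] [457.52619057 243.83297718]
scene 0.7 [368.3, 174.3, 394.9, 189.3] [384.9 179.1] 338
scene 0.85 [381.5, 186.4] [465.68957039 236.36507009]
(np.float64(1.569618842410283), 461, 246, np.float64(-1.4415926535897916))
```

View pics/n1.png

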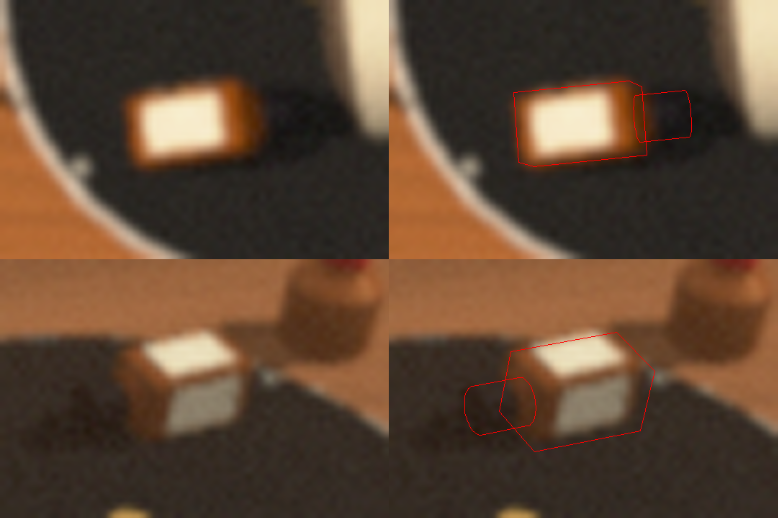

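>>> move_arm --pt "1 -4 34 0 0 0 -0.05" --pt "1 -8 72 0 0 0 -0.1" --pt "1 -12 110 0 0 0 -0.15" --pt "1 -16 148 0 0 0 -0.15" --pt "1 -20 186 0 0 0 -0.15"

```text
clock: 39.97
position: [477.1, 87.2, 162.8]
ee_rot: [0.753, -0.659, -0.0, 0.001]
contact_force: [1.1, 0.1, 0.2]
gripper_width: 85.7
```

>>> move_arm --pt "1 -4 37 0 0 0 0" --pt "1 -8 74 0 0 0 0" --pt "1 -12 111 0 0 0 0" --pt "1 -16 148 0 0 0 0" --pt "1 -19.5 166.5 0 0 0 0"

```text
clock: 40.38
position: [458.0, 255.8, 162.7]
ee_rot: [0.754, -0.657, 0.0, 0.0]
contact_force: [0.5, 0.9, 1.0]
gripper_width: 85.5
```

>>> move_arm --pt "1 0 0 -30 0 0 0" --pt "1 0 0 -60 0 0 0" --pt "1 0 0 -75 0 0 0" --pt "1 0 0 -75 0 0 0"

```text
clock: 40.72
position: [455.8, 250.4, 84.0]
ee_rot: [0.753, -0.658, -0.001, 0.005]
contact_force: [0.3, 0.3, -0.2]
gripper_width: 85.2
```

```bash
python3 sc.py o1 320 100 440 220
```

```text
[457.2 251.4  86.2] [-0.2  1.1  0.8] 85.2 [ 0.81  0.37 -0.43  0.   -0.77 -0.68] 40.77
```

View pics/o1.png

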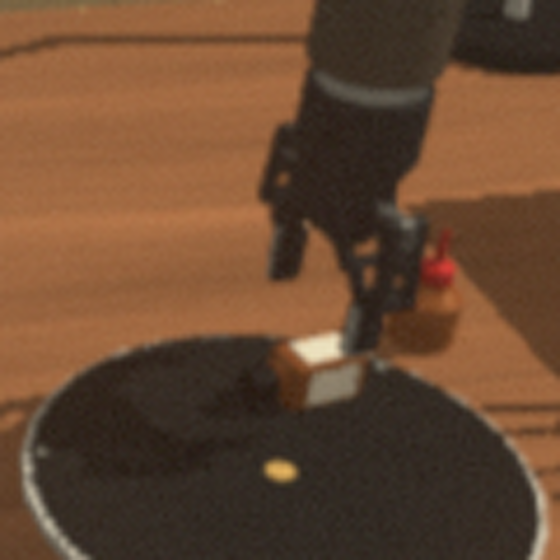

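>>> move_arm --pt "1 0 0 -18 0 0 0" --pt "1 0 0 -34 0 0 0" --pt "1 0 0 -46 0 0 0" --pt "1 0 0 -46 0 0 0" --pt "1 0 0 -46 0 0 0"

```text
clock: 41.18
position: [459.0, 252.7, 43.1]
ee_rot: [0.753, -0.658, 0.0, -0.0]
contact_force: [-0.1, 0.4, 0.7]
gripper_width: 85.7
```

```bash
python3 sc.py o2 330 130 420 220
```

```text
[459.3 253.   43.6] [1.4 0.3 0.6] 85.5 [ 0.81  0.43 -0.47  0.   -0.66 -0.68] 41.23
```

View pics/o2.png

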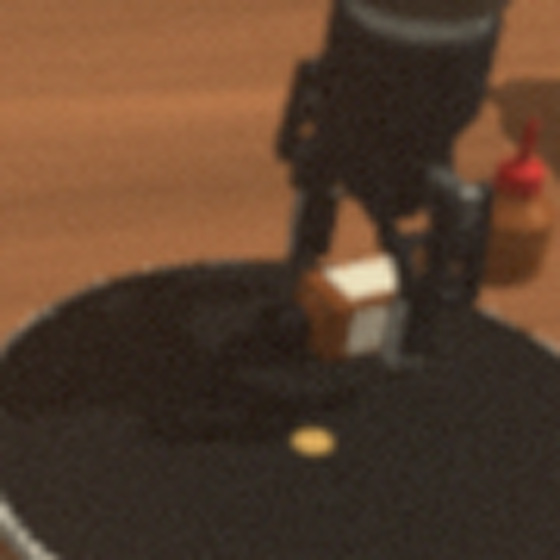

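>>> move_arm --pt "-1 0 0 0 0 0 0" --pt "-1 0 0 0 0 0 0" --pt "-1 0 0 0 0 0 0" --pt "-1 0 0 0 0 0 0" --pt "-1 0 0 0 0 0 0"

```text
clock: 41.65
position: [458.9, 252.9, 43.2]
ee_rot: [0.753, -0.658, 0.0, -0.001]
contact_force: [-0.1, 0.1, 2.6]
gripper_width: 33.1
```

>>> move_arm --pt "-1 0 0 0 0 0 0" --pt "-1 0 0 0 0 0 0" --pt "-1 0 0 0 0 0 0"

```text
clock: 41.9
position: [459.0, 253.0, 43.2]
ee_rot: [0.753, -0.658, 0.0, -0.001]
contact_force: [-0.9, -0.3, 5.8]
gripper_width: 33.6
```

>>> move_arm --pt "-1 0 0 15 0 0 0" --pt "-1 0 0 45 0 0 0" --pt "-1 0 0 80 0 0 0" --pt "-1 0 0 100 0 0 0" --pt "-1 0 0 100 0 0 0"

```text
clock: 42.32
position: [460.4, 254.1, 146.8]
ee_rot: [0.753, -0.658, 0.001, -0.005]
contact_force: [0.2, 0.2, -0.7]
gripper_width: 33.7
```

```bash
python3 sc.py o3 320 100 440 220
```

```text
[459.  253.1 144.2] [-0.3  0.7 -1.3] 33.5 [ 0.81  0.3  -0.36 -0.   -0.91 -0.68] 42.37
```

View pics/o3.png

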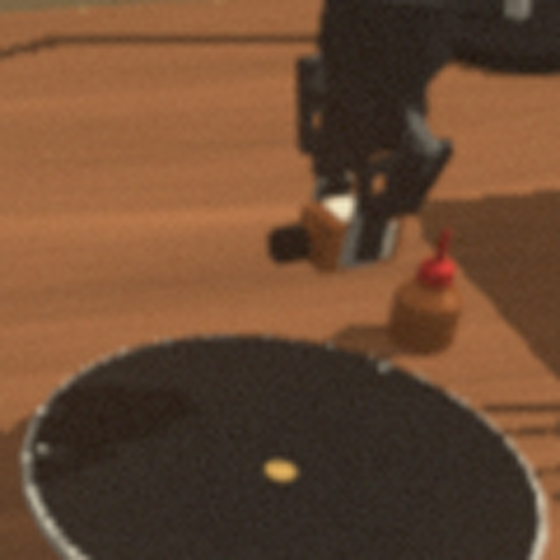

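>>> move_arm --pt "-1 10 -20 0 0 0 0" --pt "-1 26 -53 0 0 0 0" --pt "-1 44 -88 0 0 0 0" --pt "-1 61 -123 0 0 0 0" --pt "-1 79 -158 0 0 0 0"

```text
clock: 42.78
position: [536.3, 92.5, 140.2]
ee_rot: [0.753, -0.658, -0.001, 0.002]
contact_force: [0.9, 0.4, -0.8]
gripper_width: 33.7
```

>>> move_arm --pt "-1 17 -35 0 0 0 0" --pt "-1 35 -70 0 0 0 0" --pt "-1 52 -105 0 0 0 0" --pt "-1 70 -140 0 0 0 0" --pt "-1 87 -175 0 0 0 0"

```text
clock: 43.2
position: [623.5, -82.5, 139.7]
ee_rot: [0.752, -0.659, -0.002, 0.001]
contact_force: [1.6, 1.0, -1.7]
gripper_width: 33.5
```

>>> move_arm --pt "-1 16 -32 0 0 0 0" --pt "-1 31 -61 0 0 0 0" --pt "-1 31 -61 -30 0 0 0" --pt "-1 31 -61 -60 0 0 0" --pt "-1 31 -61 -65 0 0 0"

```text
clock: 43.62
position: [649.8, -142.0, 68.7]
ee_rot: [0.751, -0.66, -0.007, 0.004]
contact_force: [-0.5, 0.9, -2.8]
gripper_width: 33.4
```

```bash
python3 sc.py p1 190 90 350 290; python3 sc.py p2 240 140 360 260 top
```

```text
[ 650.7 -141.7   70.4] [ 0.6  0.1 -1.5] 33.0 [ 0.03  0.6  -0.06 -0.   -0.92  0.11] 43.67
[ 652.9 -141.7   73.6] [ 0.2  0.  -0.2] 33.2 [ 0.03  0.6  -0.06 -0.   -0.92  0.11] 43.72
```

View pics/p1.png

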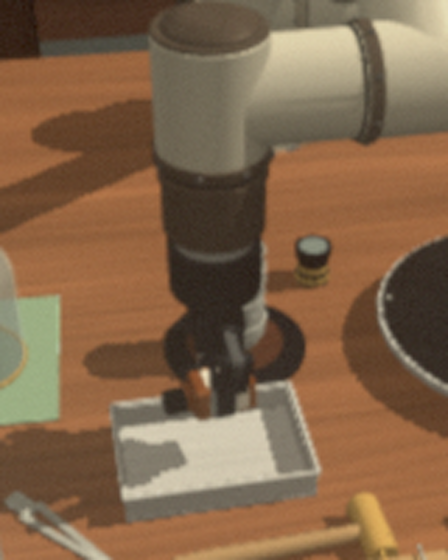

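```bash
python3 - <<'E'
from h import *
s=optics.get_image('scene'); print(readout.read_state()['position'])
x0,y0,f=200,200,6
im=cv2.resize(s['frame'][y0:y0+90,x0:x0+120],None,fx=f,fy=f,interpolation=cv2.INTER_CUBIC)
for z in(0,30):
    X=np.array([[-60,-85,z],[60,-85,z],[60,85,z],[-60,85,z]],float)+[654,-149,0]
    cv2.polylines(im,[((proj(s,X)-[x0,y0]+.5)*f).astype(np.int32)],True,(0,0,255),1)
save(s,'p3',im)
E
```

```text
[ 654.80384957 -141.53102136   76.23065986]
```

View pics/p3.png

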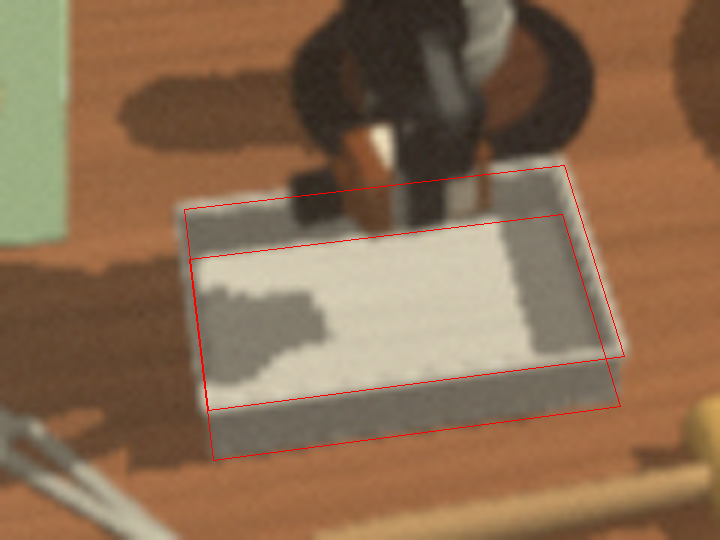

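>>> move_arm --pt "-1 0 0 -20 0 0 0" --pt "-1 0 0 -40 0 0 0" --pt "-1 0 0 -55 0 0 0" --pt "-1 0 0 -64 0 0 0" --pt "-1 0 0 -64 0 0 0"

```text
clock: 44.18
position: [655.0, -141.1, 12.8]
ee_rot: [0.753, -0.658, -0.001, 0.0]
contact_force: [-0.3, 1.4, -1.7]
gripper_width: 33.3
```

```bash
python3 sc.py p4 200 180 320 290
```

```text
[ 655.8 -141.3   14. ] [ 0.6 -0.9 -1. ] 33.4 [ 0.03  0.66 -0.11  0.   -0.8   0.11] 44.23
```

View pics/p4.png

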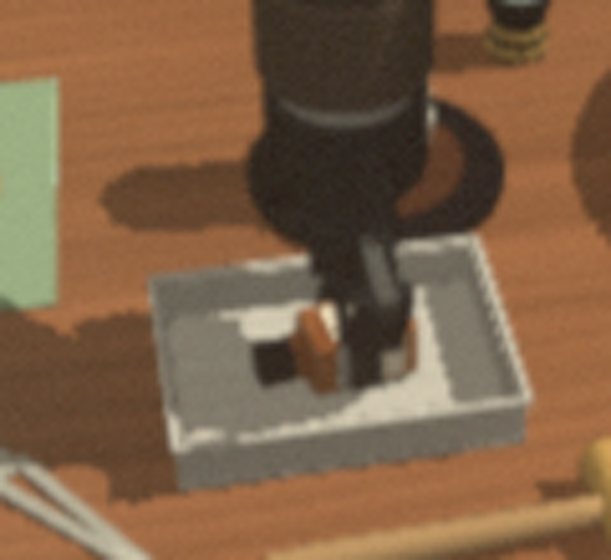

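>>> move_arm --pt "-1 0 0 -2 0 0 0" --pt "-1 0 0 -3.5 0 0 0" --pt "-1 0 0 -3.5 0 0 0"

```text
clock: 44.48
position: [655.9, -141.6, 10.8]
ee_rot: [0.753, -0.658, 0.001, -0.001]
contact_force: [-0.8, -0.6, -1.2]
gripper_width: 33.2
```

>>> move_arm --pt "0.2 0 0 0 0 0 0" --pt "0.2 0 0 0 0 0 0" --pt "0.2 0 0 0 0 0 0" --pt "0.2 0 0 0 0 0 0"

```text
clock: 44.82
position: [655.6, -141.7, 10.2]
ee_rot: [0.753, -0.658, 0.0, -0.0]
contact_force: [1.5, -0.1, 0.2]
gripper_width: 51.3
```

>>> move_arm --pt "0.2 0 0 15 0 0 0" --pt "0.2 0 0 45 0 0 0" --pt "0.2 0 0 85 0 0 0" --pt "1 0 0 125 0 0 0" --pt "1 0 0 160 0 0 0"

```text
clock: 45.23
position: [655.6, -141.8, 172.7]
ee_rot: [0.753, -0.658, 0.001, -0.0]
contact_force: [1.2, -0.6, 0.7]
gripper_width: 73.0
```

>>> move_arm --pt "1 -15 -20 30 0 0 0.12" --pt "1 -36 -46 55 0 0 0.24" --pt "1 -60 -76 60 0 0 0.36" --pt "1 -84 -107 60 0 0 0.48" --pt "1 -108 -137 60 0 0 0.6"

```text
clock: 45.65
position: [546.4, -279.7, 231.2]
ee_rot: [0.915, -0.403, 0.001, -0.0]
contact_force: [0.9, -1.3, 0.4]
gripper_width: 85.3
```

>>> move_arm --pt "1 -24 -30 0 0 0 0.12" --pt "1 -48 -60 0 0 0 0.24" --pt "1 -73 -92 0 0 0 0.36" --pt "1 -73 -92 0 0 0 0.385" --pt "1 -73 -92 0 0 0 0.385"

```text
clock: 46.07
position: [472.7, -372.3, 230.1]
ee_rot: [0.974, -0.226, 0.0, 0.0]
contact_force: [0.6, -0.2, 0.2]
gripper_width: 85.7
```

```bash
python3 sc.py q1 90 60 330 290; python3 look.py q; python3 - <<'E'
from h import *
t=optics.get_image('top'); s=optics.get_image('scene')
b=yellow(s,(150,155,200,200),(15,120,120)); print(b)
print(back(s,b[0],157), 'expect ~', proj(s,[474.4,-371.2,157]))
E
```

```text
[ 473.7 -371.3  230. ] [ 0.2 -0.6 -0.5] 85.6 [-0.4   0.35 -0.05 -0.   -1.17  1.51] 46.12
scene [(array([273., 181.]), array([409., -86.]), 0.53)]
bottle top 0.5 [287.6, 180.6, 313.9, 195.3] (array([296.90118577, 187.56916996]), np.int32(253))
(array([169.82644628, 173.24793388]), np.int32(121))
[ 470.6367704  -371.54455196  157.        ] expect ~ [[169.90772005 174.02504476]]
```

View pics/q1.png

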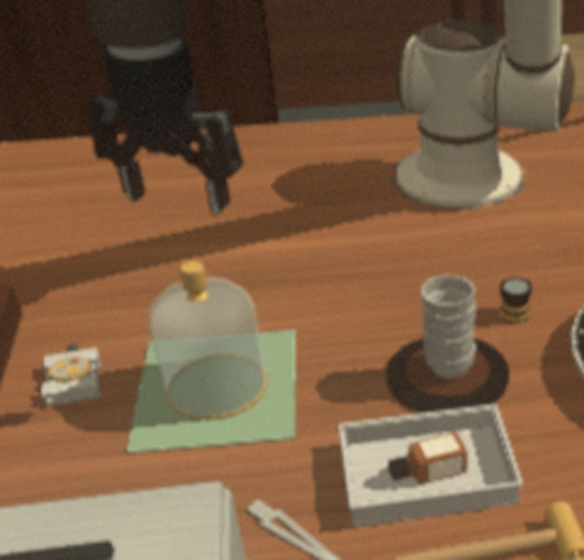

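>>> move_arm --pt "1 0 0 -30 0 0 0" --pt "1 0 0 -60 0 0 0" --pt "1 0 0 -82 0 0 0" --pt "1 0 0 -91 0 0 0" --pt "1 0 0 -91 0 0 0"

```text
clock: 46.88
position: [473.4, -369.6, 136.3]
ee_rot: [0.975, -0.224, -0.003, -0.001]
contact_force: [-0.2, 0.3, -0.8]
gripper_width: 85.7
```

>>> move_arm --pt "1 0 0 0 0 0 0" --pt "-1 0 0 0 0 0 0" --pt "-1 0 0 0 0 0 0" --pt "-1 0 0 0 0 0 0" --pt "-1 0 0 0 0 0 0"

```text
clock: 47.3
position: [474.7, -370.8, 139.9]
ee_rot: [0.975, -0.224, 0.001, 0.0]
contact_force: [0.4, -0.3, 0.5]
gripper_width: 38.6
```

>>> move_arm --pt "-1 0 0 0 0 0 0" --pt "-1 0 0 0 0 0 0" --pt "-1 0 0 0 0 0 0" --pt "-1 0 0 0 0 0 0" --pt "-1 0 0 0 0 0 0"

```text
clock: 47.72
position: [474.5, -371.2, 139.7]
ee_rot: [0.975, -0.224, 0.001, 0.0]
contact_force: [-1.0, -1.8, 5.2]
gripper_width: 24.5
```

>>> move_arm --pt "-1 0 0 10 0 0 0" --pt "-1 0 0 35 0 0 0" --pt "-1 0 0 65 0 0 0" --pt "-1 0 0 95 0 0 0" --pt "-1 0 0 120 0 0 0"

```text
clock: 48.13
position: [474.0, -369.8, 259.5]
ee_rot: [0.975, -0.224, -0.001, -0.001]
contact_force: [0.5, -0.7, -3.0]
gripper_width: 24.5
```

>>> move_arm --pt "-1 0 0 25 0 0 0" --pt "-1 0 0 35 0 0 0" --pt "-1 0 0 35 0 0 0"

```text
clock: 48.38
position: [475.2, -370.6, 295.7]
ee_rot: [0.975, -0.224, 0.002, 0.0]
contact_force: [1.1, -0.2, -3.8]
gripper_width: 24.0
```

```bash
python3 sc.py r1 90 20 330 250
```

```text
[ 474.4 -370.   293.3] [-0.7  0.5 -5.6] 24.4 [-0.39  0.31  0.05 -0.   -1.31  1.51] 48.43
```

View pics/r1.png

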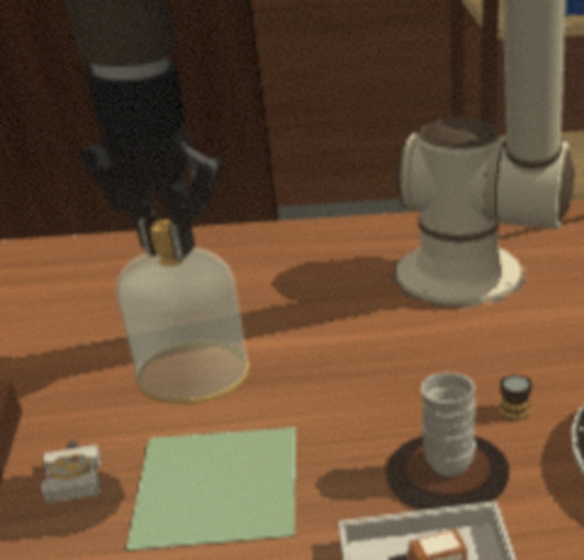

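>>> move_arm --pt "-1 1 12 0 0 0 0" --pt "-1 3 35 0 0 0 0" --pt "-1 6 65 0 0 0 0" --pt "-1 8 95 0 0 0 0" --pt "-1 11 125 0 0 0 0"

```text
clock: 48.85
position: [483.8, -243.4, 290.6]
ee_rot: [0.974, -0.225, -0.003, -0.001]
contact_force: [0.3, 0.7, -3.9]
gripper_width: 24.3
```

>>> move_arm --pt "-1 3 30 0 0 0 0" --pt "-1 5 60 0 0 0 0" --pt "-1 8 90 0 0 0 0" --pt "-1 10 115 0 0 0 0" --pt "-1 11 132 0 0 0 0"

```text
clock: 49.27
position: [494.9, -110.7, 291.0]
ee_rot: [0.975, -0.223, -0.003, -0.0]
contact_force: [0.1, -0.6, -3.5]
gripper_width: 24.3
```

>>> move_arm --pt "-1 1 9 0 0 0 0" --pt "-1 1 13 0 0 0 0" --pt "-1 1 13 0 0 0 0" --pt "-1 1 13 0 0 0 0" --pt "-1 1 13 0 0 0 0"

```text
clock: 49.68
position: [497.1, -101.4, 293.4]
ee_rot: [0.974, -0.225, -0.0, 0.0]
contact_force: [0.6, 0.3, -4.1]
gripper_width: 24.2
```

```bash
python3 sc.py s1 190 40 350 250
```

```text
[ 497.1 -101.5  293.5] [-0.9  0.1 -2.5] 24.7 [ 0.12  0.14 -0.17  0.   -1.26  1.  ] 49.73
```

View pics/s1.png

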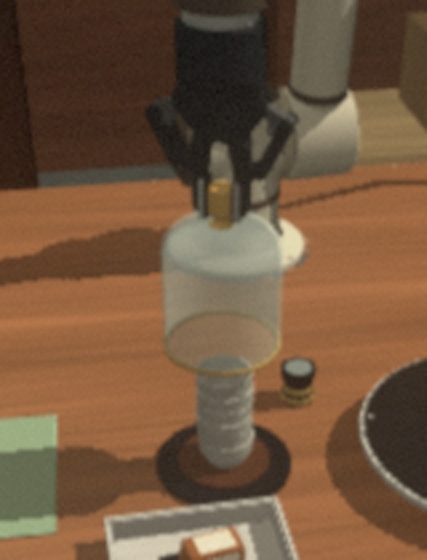

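>>> move_arm --pt "-1 0 0 -10 0 0 0" --pt "-1 0 0 -30 0 0 0" --pt "-1 0 0 -50 0 0 0" --pt "-1 0 0 -70 0 0 0" --pt "-1 0 0 -85 0 0 0"

```text
clock: 50.15
position: [496.1, -101.2, 206.3]
ee_rot: [0.974, -0.225, -0.001, 0.0]
contact_force: [-0.1, 0.3, -2.5]
gripper_width: 24.6
```

>>> move_arm --pt "-1 0 0 -18 0 0 0" --pt "-1 0 0 -36 0 0 0" --pt "-1 0 0 -48 0 0 0" --pt "-1 0 0 -52 0 0 0" --pt "-1 0 0 -52 0 0 0"

```text
clock: 50.57
position: [496.3, -101.2, 155.3]
ee_rot: [0.974, -0.225, -0.002, 0.001]
contact_force: [0.8, -0.0, -4.1]
gripper_width: 24.5
```

```bash
python3 sc.py s2 210 110 340 240
```

```text
[ 497.3 -101.1  156.5] [ 0.4  0.  -3.9] 24.4 [ 0.12  0.26 -0.38  0.   -0.93  1.  ] 50.62
```

View pics/s2.png

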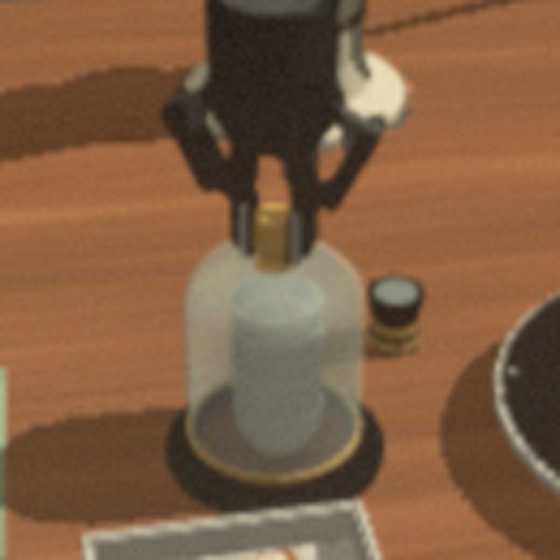

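>>> move_arm --pt "-1 0 0 -3 0 0 0" --pt "-1 0 0 -6 0 0 0" --pt "-1 0 0 -9 0 0 0" --pt "-1 0 0 -10.5 0 0 0" --pt "-1 0 0 -10.5 0 0 0"

```text
clock: 51.03
position: [497.1, -100.6, 146.1]
ee_rot: [0.975, -0.224, -0.0, 0.0]
contact_force: [-0.5, -0.2, -3.9]
gripper_width: 24.3
```

>>> move_arm --pt "-1 0 0 -1 0 0 0" --pt "-1 0 0 -1 0 0 0" --pt "-1 0 0 -1 0 0 0"

```text
clock: 51.28
position: [497.4, -100.6, 145.4]
ee_rot: [0.975, -0.224, 0.0, -0.0]
contact_force: [-0.0, 0.5, -4.1]
gripper_width: 24.8
```

>>> move_arm --pt "-1 0 0 -0.7 0 0 0" --pt "-1 0 0 -1.3 0 0 0" --pt "-1 0 0 -1.3 0 0 0"

```text
clock: 51.53
position: [497.7, -100.7, 144.6]
ee_rot: [0.975, -0.224, 0.0, 0.0]
contact_force: [-0.5, -0.1, 0.1]
gripper_width: 24.2
```

>>> move_arm --pt "-1 0 0 -0.3 0 0 0" --pt "1 0 0 -0.3 0 0 0" --pt "1 0 0 -0.3 0 0 0" --pt "1 0 0 -0.3 0 0 0" --pt "1 0 0 -0.3 0 0 0"

```text
clock: 51.95
position: [497.6, -100.6, 143.8]
ee_rot: [0.975, -0.224, 0.0, -0.0]
contact_force: [1.0, -1.9, 0.5]
gripper_width: 71.7
```

>>> move_arm --pt "1 0 0 0 0 0 0" --pt "1 0 0 25 0 0 0" --pt "1 0 0 60 0 0 0" --pt "1 0 0 95 0 0 0" --pt "1 0 0 120 0 0 0"

```text
clock: 52.37
position: [498.2, -100.8, 266.9]
ee_rot: [0.975, -0.224, 0.002, -0.0]
contact_force: [0.4, -0.4, -0.2]
gripper_width: 85.2
```

>>> move_arm --pt "1 -10 38 0 0 0 0" --pt "1 -20 76 0 0 0 0" --pt "1 -30 114 0 0 0 0" --pt "1 -40 152 0 0 0 0" --pt "1 -50 190 0 0 0 0"

```text
clock: 52.78
position: [446.6, 90.8, 264.0]
ee_rot: [0.974, -0.225, 0.0, -0.0]
contact_force: [0.9, 0.8, 0.6]
gripper_width: 85.4
```

>>> move_arm --pt "1 -10 38 0 0 0 0" --pt "1 -20 76 0 0 0 0" --pt "1 -30 114 0 0 0 0" --pt "1 -40 152 0 0 0 0" --pt "1 -50 190 0 0 0 0"

```text
clock: 53.2
position: [396.4, 281.2, 264.0]
ee_rot: [0.975, -0.224, 0.0, -0.0]
contact_force: [0.6, 0.3, -0.4]
gripper_width: 85.2
```

```bash
python3 - <<'E'
from h import *
t=optics.get_image('top'); s=optics.get_image('scene'); print(readout.read_state()['position'],readout.read_state()['clock'])
a=yellow(t,(270,220,296,246),(15,120,150)); b=yellow(s,(260,155,285,180),(15,120,120)); print(a,b)
print(tri([(t,a[0]),(s,b[0])],[500,-100,160]))
g=cv2.resize(t['frame'][160:280,240:340],None,fx=4,fy=4,interpolation=cv2.INTER_CUBIC)
x0,y0,f=220,140,4
h=cv2.resize(s['frame'][y0:y0+120,x0:x0+95],None,fx=f,fy=f,interpolation=cv2.INTER_CUBIC)
for r,z in((74,8),(58,8)):
    cv2.polylines(h,[((proj(s,ring(r,z)+[497.3,-101.3,0])-[x0,y0]+.5)*f).astype(np.int32)],True,(0,0,255),1)
cv2.imwrite('pics/v1.png',np.hstack([g,h])[:, :800])
save(s,'v2'); save(t,'v3')
E
```

```text
[396.39165341 283.76277462 263.48772714] 53.3
(array([283.5, 231.5]), np.int32(52)) (array([273.9 , 166.72]), np.int32(100))
(array([ 498.5, -100.9,  165.4]), array([-0., -0., -0., -0.]))
```

View pics/v1.png

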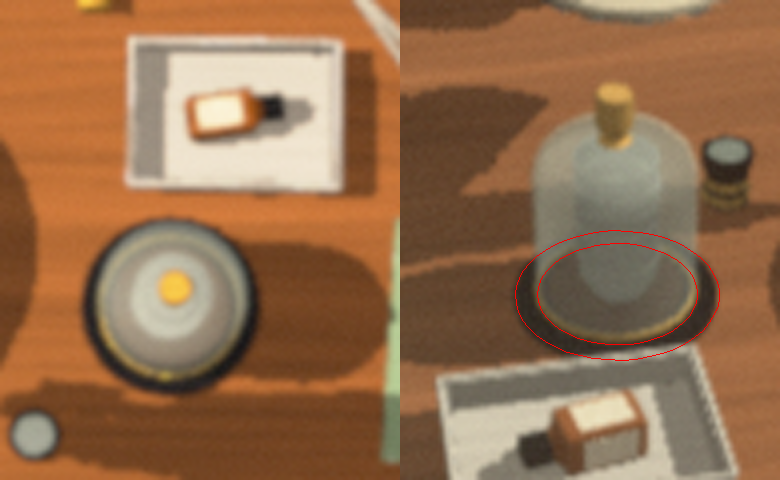

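View pics/v2.png

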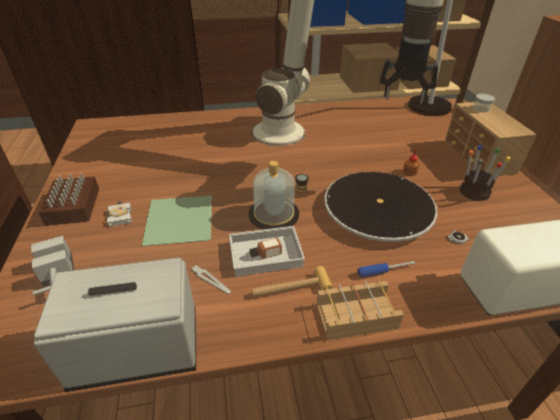

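The dome knob is at (498.5, -100.9), against (498.4, -101.3) at the start. The bottle is in the tray, the disc is empty and the arm is clear, so I'm handing in.

```bash
python3 - <<'E'
from bench import workorder
print(workorder.job_done())
E
```

```text
the job is handed in; nothing more can be done
None
```

I carried out the whole task and handed it in at about 53 s of robot time; `job_done` reported no verdict.

**What I did**
- I lifted the dome by its knob, stood it upright on the green mat and let go.
- I centred `cup0` on the base with two squeezes. Then I moved all five cups from the stand and nested them on it.
- I laid the bottle flat in the tray, then put the dome back over the stack.

**Last checks**
- **Dome:** the knob measured (498.5, -100.9) mm, against (498.4, -101.3) mm before it was moved. The weight came off at the height predicted for the ledge. The pictures show the dome upright and centred, to within about 1 px.
- **Stack:** after the fifth cup, the rims matched the predicted 16 mm steps, about 1 px (2 to 3 mm) off to one side. I last checked the stack in detail before the dome went over it; after that I saw it only through the dome.
- **Bottle and bench:** the bottle lies well inside the tray and the disc is empty. The bystanders look unmoved in the final pictures, though I judged that by eye and did not measure it.

**What went wrong or disagreed**
- The first cup landed with a fingertip on `cup0`'s rim, about 3 to 4 mm high, at up to 27 N. I backed off and released it, and it dropped into place. I gripped the later cups higher.
- The two cameras disagreed by a few millimetres on positions. I settled this against where the gripper actually closed.

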